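# Build a chair mounting pack on the pin jig

### The job

Make up a chair mounting pack on the blue pin jig: thread the black plate onto both dowels first, then the plywood plate, then the steel plate, each let go and lying flat, fully down, before the next. Then slip the red collar over the red dowel and the yellow collar over the yellow dowel, in either order, until each sits flat on the steel plate. Leave the glue jar and the thread spool standing where they are.

Things in the scene. Friction and masses are not known exactly. Their poses are not given: they have to be found in the camera images.
- jig: Blue pin jig, fixed: base 160 x 78 x 12 mm, aluminium saddle 126 x 34 mm with its flat top 34 mm above the table, two upright dowels 10 mm thick, tips 94 mm above the table (tapered last 4 mm). Origin: centre of the base's underside; x along the length, z up. Red dowel at x +45 mm, yellow at x -45 mm, y 0; a stripe of its colour at each end. Plates overhang the saddle's long sides by 8 mm.
- black_plate: Black plastic plate, 130 x 50 x 12 mm thick, about 100 g; both through holes (15 mm wide) lie on its long centre line, 45 mm either side of the middle; the same either way round and either face up. Origin: centre of its underside as it lies at the start; x along the length, y across, z up. Lies flat on the table.
- ply_plate: Pale plywood plate, 130 x 50 x 15 mm thick, about 80 g; both through holes (15 mm wide) lie on its long centre line, 45 mm either side of the middle; the same either way round and either face up. Origin: centre of its underside as it lies at the start; x along the length, y across, z up. Lies flat on the table.
- steel_plate: Bare grey steel plate, 130 x 50 x 8 mm thick, about 380 g; both through holes (15 mm wide) lie on its long centre line, 45 mm either side of the middle; the same either way round and either face up. Origin: centre of its underside as it lies at the start; x along the length, y across, z up. Lies flat on the table.
- red_collar: Red plastic collar (ring), 34 mm across outside, 16 mm hole right through, 22 mm high, lying flat, hole upright. Origin: centre of its underside, z up along the hole.
- yellow_collar: Yellow plastic collar, the same shape and size as the red one: 34 mm outside, 16 mm hole, 22 mm high. Origin: centre of its underside, z up along the hole.
- glue_jar: Bystander: small jar with a paper label and white cap, 44 mm across and 60 mm high, loose, standing. Origin: centre of its underside, z up. To be left alone.
- thread_spool: Bystander: green spool, 40 mm across and 50 mm high, loose, standing. Origin: centre of its underside, z up. To be left alone.
Not all that is in view belongs to the job. Several things look just like the red_collar: the one meant starts farthest from the robot's base. Leave any turquoise look-alike of the steel_plate alone.

How it is judged:
On the way, in this order (a step that is already met when the one before it is completed fails the run):
1. the black plate is fully down over both dowels, flat, and let go (horizontal distance between black_plate and jig below 0.004 m and z of black_plate in the frame of jig between 0.031 and 0.037 m and angle between black_plate's own z axis and vertical below 0.06 rad and angle between the x axis of black_plate and the x axis of jig, either way round below 0.12 rad and contact force between black_plate and the fingers below 0.2 N), for 0.2 s.
2. the plywood plate is fully down over both dowels, flat, and let go (horizontal distance between ply_plate and jig below 0.004 m and z of ply_plate in the frame of jig between 0.043 and 0.049 m and angle between ply_plate's own z axis and vertical below 0.06 rad and angle between the x axis of ply_plate and the x axis of jig, either way round below 0.12 rad and contact force between ply_plate and the fingers below 0.2 N), for 0.2 s.
3. the steel plate is fully down over both dowels, flat, and let go (horizontal distance between steel_plate and jig below 0.004 m and z of steel_plate in the frame of jig between 0.058 and 0.064 m and angle between steel_plate's own z axis and vertical below 0.06 rad and angle between the x axis of steel_plate and the x axis of jig, either way round below 0.12 rad and contact force between steel_plate and the fingers below 0.2 N), for 0.2 s.
At the end, for the whole second after the job is handed in: Saddle up: black, plywood, steel plate over both dowels, centred within 4 mm; then the red collar round the red and the yellow round the yellow dowel, on the steel plate, within 6 mm of centre; each within 3 mm of its fully down height, flat within 0.06 rad, at rest (horizontal distance between each of black_plate, ply_plate, steel_plate and jig below 0.004 m and z of black_plate in the frame of jig between 0.031 and 0.037 m and angle between each of black_plate, ply_plate, steel_plate, red_collar, yellow_collar's own z axis and vertical below 0.06 rad and angle between the x axis of each of black_plate, ply_plate, steel_plate and the x axis of jig, either way round below 0.12 rad and linear speed of each of black_plate, ply_plate, steel_plate, red_collar, yellow_collar below 0.02 m/s and z of ply_plate in the frame of jig between 0.043 and 0.049 m and z of steel_plate in the frame of jig between 0.058 and 0.064 m and x of red_collar in the frame of jig between 0.039 and 0.051 m and y of red_collar in the frame of jig between -0.006 and 0.006 m and z of red_collar in the frame of jig between 0.066 and 0.072 m and x of yellow_collar in the frame of jig between -0.051 and -0.039 m and y of yellow_collar in the frame of jig between -0.006 and 0.006 m and z of yellow_collar in the frame of jig between 0.066 and 0.072 m); the robot touches nothing.
It fails at once if the glue jar is shifted by more than 30 mm or tipped (distance of glue_jar from where it was at the start of the episode above 0.03 m or angle between glue_jar's own z axis and vertical above 0.5 rad).
It fails at once if the thread spool is shifted by more than 30 mm or tipped (distance of thread_spool from where it was at the start of the episode above 0.03 m or angle between thread_spool's own z axis and vertical above 0.5 rad).
It also fails if it takes over 126 s, if anything falls off the work surface, if the arm or the gripper's body presses on something with over 40 N, if the wrist force passes 120 N, or if a joint passes its speed limit or range.

### The arm

A 6-joint arm with a two-finger parallel gripper is mounted at the origin on the work surface. World frame = base frame: x ahead of the robot, y to its left, z up, the work surface at z = 0. Lengths are in m, angles in rad, forces in N, time in s.
With the tool pointing down it reaches from about 0.3 to 0.875 m from the base axis. Payload 4.2 kg.
Tool frame: the origin (TCP) lies at the very end of the fingers, on their centre line; the grasp point (between the pads) lies 19 mm behind it (r.grasp_offset is the distance from the TCP to the grasp point, in m); z points along the fingers, y is the line along which they close (so a half turn about z gives the same grasp; the last joint's range is limited). The gripper opens to 85 mm and grips with 20 to 120 N. Pads are 22 mm wide; open, the fingers measure 114 mm over their backs; the gripper's body (76 mm by 85 mm) begins 54 mm behind the grasp point. The pads swing forward as they close: fully open they stand 13 mm farther back than shut.
Start: joints at [-1.128, 0.32, 1.565, -0, 1.257, -0.02], TCP at [0.257, -0.515, 0.208] pointing down, gripper open.
Joint ranges: [-3.11, 3.11], [-0.84, 2.01], [0.21, 2.61], [-1.34, 4.49], [0.05, 2.63], [-2.56, 2.56]. Speed limits (rad/s): [2.57, 2.57, 3.14, 3.14, 3.14, 3.14].

### API

Orientations are given as a unit quaternion [x, y, z, w].
In Python, from bench import r, imaging gives the robot as it stands.
- The arm moves only by the shell command python3 -m creep 'ROWS' [FORCE]. ROWS is JSON, a list of rows, each a list of 7 numbers: the finger opening in cm, from 0 to 8.54, then the shift along the world's x, y, z in cm, then the turn, a rotation vector about the world's x, y, z in rad. In form: [[grip, dx, dy, dz, wx, wy, wz], ...]. A call has 1 to 10 rows; each row is the pose to reach, as a shift and turn from the pose commanded when the call began; what a row does not reach only later rows make up. A row lasts 1/10 s, in which the tool goes at most 50 mm and 8.59 degrees, less where a joint would pass 70% of its speed; a pose out of reach is approached as far as the arm can. A call with a gripper value outside its range is refused whole. The fingers move at their own pace and stop on an object; FORCE is the grip in N (left out, the last holds). Time passes only in rows, so rows that repeat a pose let the fingers close. It gives the time, the measured TCP pose, the force, the opening and the grip force at its end, in the units of the state.
- r.observe(): the state, without advancing time (a new reading comes with each control period).
- imaging.snapshot(name): name is "side" or "top" or "wrist"; returns (picture, depth): 480x640x3 uint8, blue, green, red; 480x640 float32, m along the optical axis (not along the pixel's ray), 0 where there is no reading.
- imaging.calibration(name): a dict with "intrinsics" (3x3 intrinsics, pixels), "pose" (4x4, takes a point from camera to world coordinates). Camera axes: x right, y down, z forward; pixel columns grow to the right and rows downward; lengths in m; the calibration is good to about 2 mm. The wrist camera is an equidistant fisheye: a pixel r from the principal point sees the ray r / f radians off the axis. A picture is of the moment at which its call begins: read the wrist's pose just before it. calibration takes no time and is no camera call; for the wrist camera it gives the pose at the moment of the call.
- r.close_job(): hands the job in; it is judged then, once.
The state is a dict: "clock": time; "joints": joint angles; "joint_velocities": joint speeds; "joint_efforts": joint torques, N m; "position": TCP position; "tool_rot": TCP orientation; "ft_force": force on the tool from outside, world axes, zero at the start; "wrist_torque": the same for the moment, N m; "gripper_width": finger opening in m; "grip_force": force on a finger pad.
Only numpy, scipy, OpenCV 4.12 (cv2) and the standard library are available. Lean on these libraries where they do the work, as an engineer would, in place of code of your own. Each camera call takes 0.05 s, during which the arm holds its last target. There are 200 camera calls.

## Working session

There is one attempt and no reset: what is moved stays moved. The work goes in short steps, Python scripts to look and compute and a shell command to move; the robot and the scene stay as the last step left them, time stands still between calls to the robot, and variables do not carry over. Pictures are saved under pics/ and viewed, at most 14 in all, crops included, and the job is handed in when it is done.

```bash
ls; mkdir -p pics; python3 - <<'E'
from bench import r, imaging
import cv2,numpy as np
for n in ("top","side"):
    p,d=imaging.snapshot(n); cv2.imwrite(f"pics/{n}0.png",p); np.save(f"pics/{n}0.npy",d)
    c=imaging.calibration(n); print(n,np.round(c["intrinsics"],1).tolist(),np.round(c["pose"],3).tolist())
print(r.observe())
E
```

```text
pics
top [[610.2, 0.0, 327.7], [0.0, 610.2, 220.9], [0.0, 0.0, 1.0]] [[0.021, -0.988, 0.152, 0.36], [-1.0, -0.019, 0.014, 0.005], [-0.011, -0.152, -0.988, 1.013], [0.0, 0.0, 0.0, 1.0]]
side [[591.8, 0.0, 326.2], [0.0, 591.8, 230.9], [0.0, 0.0, 1.0]] [[-0.745, -0.42, 0.518, -0.088], [-0.667, 0.462, -0.584, 0.672], [0.006, -0.781, -0.624, 0.748], [0.0, 0.0, 0.0, 1.0]]
{'clock': 0.1, 'joints': array([-1.12801435e+00,  3.20226092e-01,  1.56555393e+00,  1.64052012e-05,
        1.25741787e+00, -2.00082402e-02]), 'joint_velocities': array([-0.00192264, -0.00057842, -0.00384287,  0.00096482,  0.00018791,
        0.00083304]), 'joint_efforts': array([-6.12660751e-04, -4.16409802e+01, -2.34704196e+01, -1.50607384e-04,
        4.90684382e-03, -9.57810556e-06]), 'position': array([ 0.25650704, -0.51409153,  0.20696866]), 'tool_rot': array([ 9.73347662e-01,  2.29333131e-01, -1.60775402e-04, -7.86392285e-04]), 'ft_force': array([ 0.66132792, -0.67629869, -0.35842777]), 'wrist_torque': array([-0.01350126, -0.0410894 ,  0.01734786]), 'grip_force': 0.0, 'gripper_width': 0.08559633097729587}
```

View pics/top0.png

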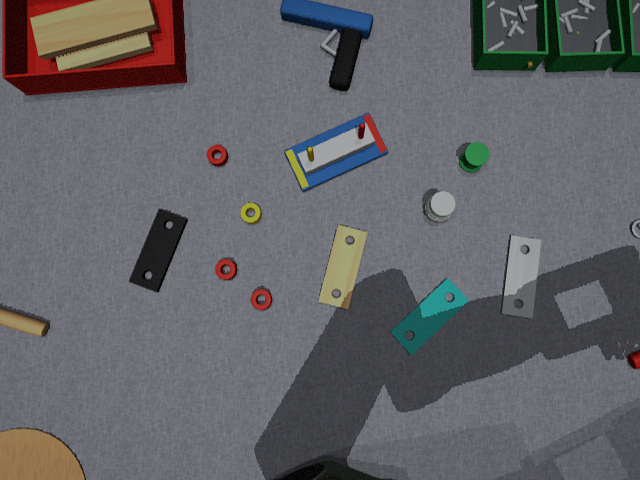

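View pics/side0.png

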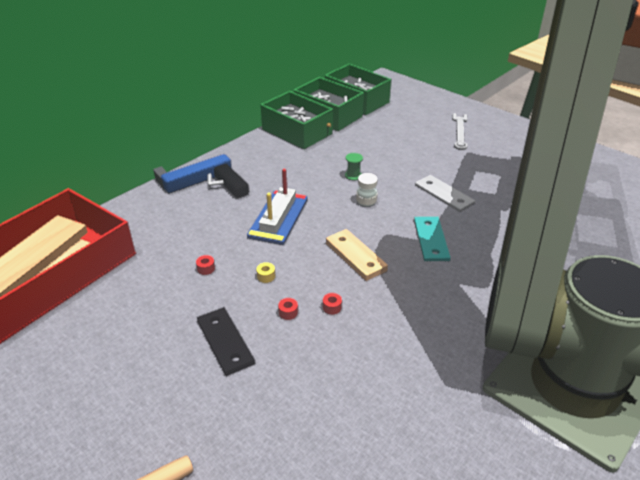

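The top view has image up = +x and left = +y. It shows:
- Jig at (336,152).
- Black plate (158,250), ply plate (343,267), steel plate (521,276). The turquoise decoy is at (430,316).
- Yellow collar (251,213). Red rings are at (217,155), (226,269) and (261,299); with the base near (320,490), (217,155) is the farthest.
- Jar (440,206), spool (475,156).

```bash
cat > h.py <<'E'
import cv2,numpy as np
from bench import r, imaging
from scipy.spatial.transform import Rotation as R
def ray(n,px,z,c=None):
    c=c or imaging.calibration(n); K=c["intrinsics"]; T=np.array(c["pose"])
    px=np.atleast_2d(np.asarray(px,float)); q=(px-[K[0][2],K[1][2]])/[K[0][0],K[1][1]]
    if n=="wrist":
        t=np.linalg.norm(q,axis=1,keepdims=True)+1e-12; v=np.hstack([q/t*np.sin(t),np.cos(t)])
    else: v=np.hstack([q,np.ones((len(q),1))])
    w=v@T[:3,:3].T; s=(z-T[2,3])/w[:,2]
    return (T[:3,3]+w*s[:,None])[:,:2]
def heights(n,d):
    c=imaging.calibration(n);K=c["intrinsics"];T=np.array(c["pose"])
    v,u=np.mgrid[:480,:640]; P=np.stack([(u-K[0][2])/K[0][0]*d,(v-K[1][2])/K[1][1]*d,d],-1)
    return P@T[:3,:3].T+T[:3,3]
def rect(n,m,z,c=None):
    "mask -> centre, long side, short side, angle of long axis (deg), on the plane z"
    cn=max(cv2.findContours(m.astype(np.uint8),cv2.RETR_EXTERNAL,cv2.CHAIN_APPROX_NONE)[0],key=cv2.contourArea)
    w=ray(n,cn[:,0,:],z,c)*1000
    b=cv2.boxPoints(cv2.minAreaRect(w.astype(np.float32))); e=[b[1]-b[0],b[2]-b[1]]
    e.sort(key=np.linalg.norm); return np.round(b.mean(0),1),np.round([np.linalg.norm(e[1]),np.linalg.norm(e[0]),np.degrees(np.arctan2(e[1][1],e[1][0]))%180],1)
E
python3 - <<'E'
from h import *
p=cv2.imread("pics/top0.png"); d=np.load("pics/top0.npy"); W=heights("top",d)
h=W[...,2]; print("table",np.median(h),np.std(h[150:300,50:130]))
hsv=cv2.cvtColor(p,cv2.COLOR_BGR2HSV); H,S,V=cv2.split(hsv)
def blob(cond,u,v,z,win=60):
    m=np.zeros_like(H); s=np.s_[v-win:v+win,u-win:u+win]; m[s]=cond[s]; 
    n,l,st,ce=cv2.connectedComponentsWithStats(m); k=1+np.argmax(st[1:,4]); return rect("top",l==k,z),np.round(1000*np.nanmedian(h[l==k]),1)
print("black",blob((V<60),158,250,.012)); print("ply",blob((S>60)&(H>15)&(H<35),343,267,.015))
print("turq",blob((S>100)&(H>80)&(H<100),430,316,.008))
print("steelheight",blob((h>.004),521,276,.008,45)); print("steel",blob((V>115)&(S<40),521,276,.008,45))
print("jig base",blob((S>90),336,152,.012)); print("saddle",blob((V>120)&(S<60),336,152,.034,50))
print("yel",blob((S>120)&(H>20)&(H<35),251,213,.022,20))
for u,v in((217,155),(226,269),(261,299)): print("red",blob((S>120)&((H<8)|(H>172)),u,v,.022,20), ray("top",[u,v],.022))
print("jar",ray("top",[441,205],.06),"spool",ray("top",[476,153],.05))
for n,pt in(("black",[(169,225),(148,275)]),("ply",[(350,240),(336,294)]),("steel",[(524,250),(518,304)])):
    print(n,"holes",ray("top",pt,.012).round(4).tolist())
print("tips",ray("top",[[361,125],[310,149]],.094))
big=cv2.resize(p[100:320,120:320],None,fx=3,fy=2.7); cv2.imwrite("pics/c1.png",cv2.resize(p[120:320,190:290],None,fx=4,fy=3))
a=cv2.resize(p[100:200,270:400],None,fx=5,fy=5,interpolation=cv2.INTER_CUBIC);cv2.imwrite("pics/jig.png",a)
cv2.imwrite("pics/red.png",np.hstack([cv2.resize(p[v-25:v+25,u-25:u+25],(250,250)) for u,v in((217,155),(226,269),(261,299))]))
E
```

```text
table 0.0011433085062432236 0.06257262747636577
black ((array([460.4, 298.4], dtype=float32), array([130.1,  53.1, 161. ], dtype=float32)), np.float64(12.3))
ply ((array([438.5,  -6.3], dtype=float32), array([130.9,  50.3, 166.7], dtype=float32)), np.float64(15.6))
turq ((array([ 361.3, -148.2], dtype=float32), array([130.2,  51. , 133.5], dtype=float32)), np.float64(8.7))
steelheight ((array([ 429.4, -298.2], dtype=float32), array([130.8,  53.3, 172.8], dtype=float32)), np.float64(8.7))
steel ((array([ 448.8, -299. ], dtype=float32), array([150.4, 108.6,  91.1], dtype=float32)), np.float64(2.0))
jig base ((array([632.3,   8.8], dtype=float32), array([159.4,  78.9, 116. ], dtype=float32)), np.float64(13.1))
saddle ((array([579.9,   8. ], dtype=float32), array([163.2,  73.7,  91.1], dtype=float32)), np.float64(0.7))
yel ((array([522.7, 146.1], dtype=float32), array([35.7, 32.6, 46.4], dtype=float32)), np.float64(21.8))
red ((array([620., 207.], dtype=float32), array([34.8, 33.6,  2.6], dtype=float32)), np.float64(21.6)) [[0.61996097 0.20702133]]
red ((array([429.7, 183.9], dtype=float32), array([34.4, 32.5, 91.1], dtype=float32)), np.float64(22.1)) [[0.42963243 0.18317396]]
red ((array([382.4, 124.4], dtype=float32), array([32.5, 32. , 91.2], dtype=float32)), np.float64(21.8)) [[0.38240921 0.12439808]]
jar [[ 0.53485578 -0.15987826]] spool [[ 0.62330346 -0.21880812]]
black holes [[0.5015, 0.2833], [0.418, 0.3129]]
ply holes [[0.4822, -0.0179], [0.3932, 0.0036]]
steel holes [[0.4711, -0.3035], [0.3831, -0.2914]]
tips [[ 0.65311748 -0.03043631]
 [ 0.61316691  0.04818055]]
```

View pics/jig.png

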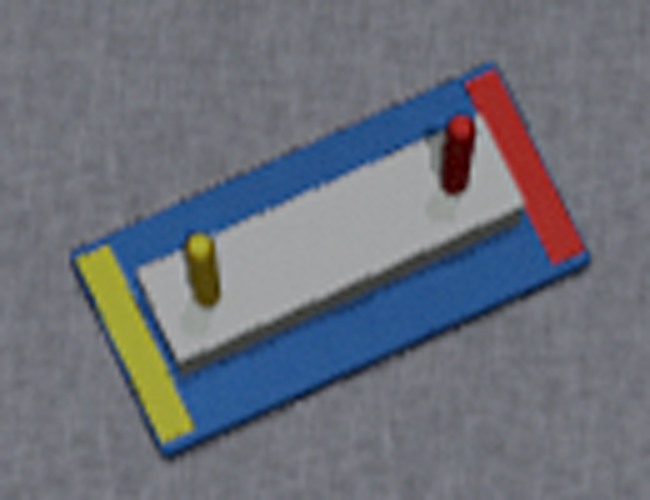

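View pics/red.png

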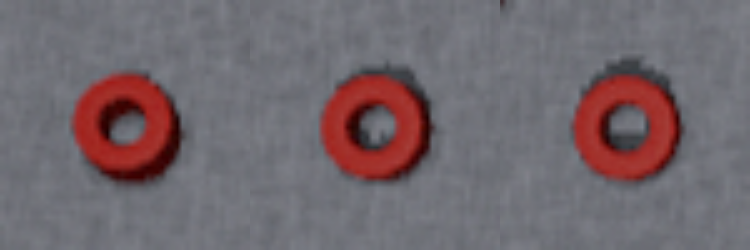

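The crops confirm three identical red rings; (217,155), at world (0.620, 0.207), is farthest from the base, so it's the target. The dowel tips are at about (362,124) and (310,148), with red at the far-right end. Measured sizes and heights match the spec. Next, the black plate.

```bash
python3 -m creep '[[8.5,12,48,0,0,0,1.35],[8.5,12,48,0,0,0,1.35],[8.5,12,48,0,0,0,1.35],[8.5,12,48,0,0,0,1.35],[8.5,12,48,0,0,0,1.35],[8.5,12,48,0,0,0,1.35],[8.5,12,48,0,0,0,1.35],[8.5,12,48,0,0,0,1.35],[8.5,12,48,0,0,0,1.35],[8.5,12,48,0,0,0,1.35]]' 40
python3 -m creep '[[8.5,8.4,33.2,-6,0,0,0.99],[8.5,8.4,33.2,-6,0,0,0.99],[8.5,8.4,33.2,-6,0,0,0.99],[8.5,8.4,33.2,-6,0,0,0.99],[8.5,8.4,33.2,-6,0,0,0.99],[8.5,8.4,33.2,-6,0,0,0.99],[8.5,8.4,33.2,-6,0,0,0.99],[8.5,8.4,33.2,-6,0,0,0.99],[8.5,8.4,33.2,-6,0,0,0.99],[8.5,8.4,33.2,-6,0,0,0.99]]'
```

```text
clock: 1.1
position: [0.3765, -0.0323, 0.2077]
tool_rot: [0.615, 0.788, 0.0, 0.0]
ft_force: [1.1, -0.8, 0.6]
gripper_width: 0.0849
grip_force: 0.0
clock: 2.1
position: [0.4602, 0.2964, 0.1476]
tool_rot: [0.169, 0.986, -0.0, -0.0]
ft_force: [-0.4, 0.2, -0.9]
gripper_width: 0.0852
grip_force: 0.0
```

```bash
python3 - <<'E'
from h import *
s=r.observe(); print(s["position"],s["tool_rot"])
c=imaging.calibration("wrist"); print(np.round(c["intrinsics"],1).tolist(),np.round(c["pose"],3).tolist())
p,d=imaging.snapshot("wrist"); cv2.imwrite("pics/w1.png",p)
E
```

```text
[0.46021224 0.29641465 0.14758651] [ 1.69067382e-01  9.85604316e-01 -4.82797520e-04 -3.46476433e-04]
[[371.6, 0.0, 324.9], [0.0, 371.6, 243.5], [0.0, 0.0, 1.0]] [[0.333, 0.91, 0.248, 0.398], [0.943, -0.321, -0.088, 0.32], [-0.0, 0.263, -0.965, 0.314], [0.0, 0.0, 0.0, 1.0]]
```

View pics/w1.png

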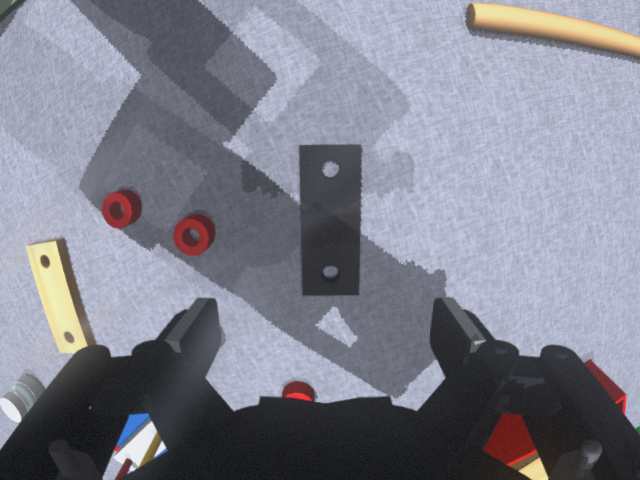

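Wrist view: the black plate is squarely between the fingers, with holes at (331,169) and (331,272). I'll measure it from here.

```bash
python3 - <<'E'
from h import *
p=cv2.imread("pics/w1.png"); g=p.max(2); m=np.zeros_like(g); m[135:305,285:375]=g[135:305,285:375]<62
n,l,st,ce=cv2.connectedComponentsWithStats(m);k=1+np.argmax(st[1:,4])
m=cv2.morphologyEx((l==k).astype(np.uint8),cv2.MORPH_CLOSE,np.ones((3,3)));print(st[k])
print(rect("wrist",m,.012)); print(ray("wrist",[[331,169],[331,272]],.012),ray("wrist",[[331,169],[331,272]],.012).mean(0))
E
```

```text
[ 302  217   57   78 3575]
(array([488.2, 292.9], dtype=float32), array([ 69. ,  48.7, 160.5], dtype=float32))
[[0.41829271 0.31803535]
 [0.50145995 0.28899911]] [0.45987633 0.30351723]
```

```bash
python3 -m creep '[[8.5,0.05,0.35,-5,0,0,0],[8.5,0.05,0.35,-10,0,0,0],[8.5,0.05,0.35,-13,0,0,0],[8.5,0.05,0.35,-14.7,0,0,0],[8.5,0.05,0.35,-14.7,0,0,0],[4.5,0.05,0.35,-14.7,0,0,0],[4.5,0.05,0.35,-14.7,0,0,0],[4.5,0.05,0.35,-14.7,0,0,0],[4.5,0.05,0.35,-14.7,0,0,0],[4.5,0.05,0.35,-14.7,0,0,0]]' 40
python3 -m creep '[[4.5,0,0,0,0,0,0],[4.5,0,0,0,0,0,0],[4.5,0,0,2,0,0,0],[4.5,0,0,6,0,0,0],[4.5,0,0,10,0,0,0],[4.5,0,0,13,0,0,0],[4.5,0,0,13,0,0,0],[4.5,0,0,13,0,0,0]]'
python3 - <<'E'
from h import *
s=r.observe(); print(s["position"],s["tool_rot"])
for n in("wrist","top"):
    p,d=imaging.snapshot(n); cv2.imwrite(f"pics/{n}2.png",p)
    if n=="top": cv2.imwrite("pics/t2c.png",cv2.resize(p[160:330,80:300],None,fx=3.4,fy=3.4))
E
```

```text
clock: 3.15
position: [0.4615, 0.3012, 0.0014]
tool_rot: [0.169, 0.986, 0.0, 0.0]
ft_force: [-0.7, -0.1, -0.1]
gripper_width: 0.045
grip_force: 0.0
clock: 3.95
position: [0.4612, 0.301, 0.1311]
tool_rot: [0.169, 0.986, 0.0, 0.0]
ft_force: [0.2, 0.2, -1.1]
gripper_width: 0.0447
grip_force: 0.0
[0.46122297 0.30102744 0.13111227] [1.68509912e-01 9.85699805e-01 3.77754384e-04 4.00430787e-04]
```

View pics/wrist2.png

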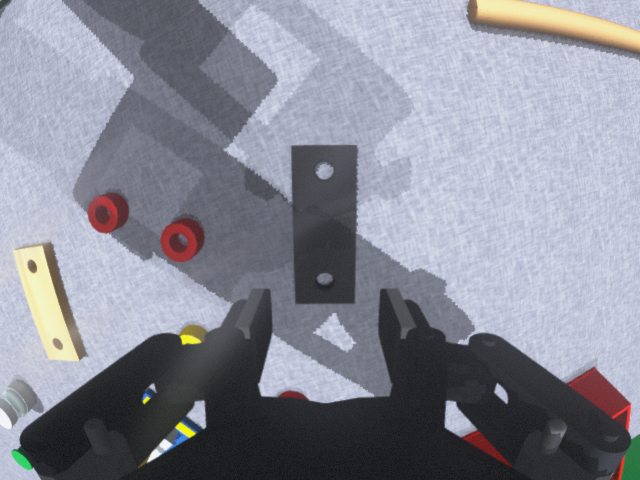

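View pics/t2c.png

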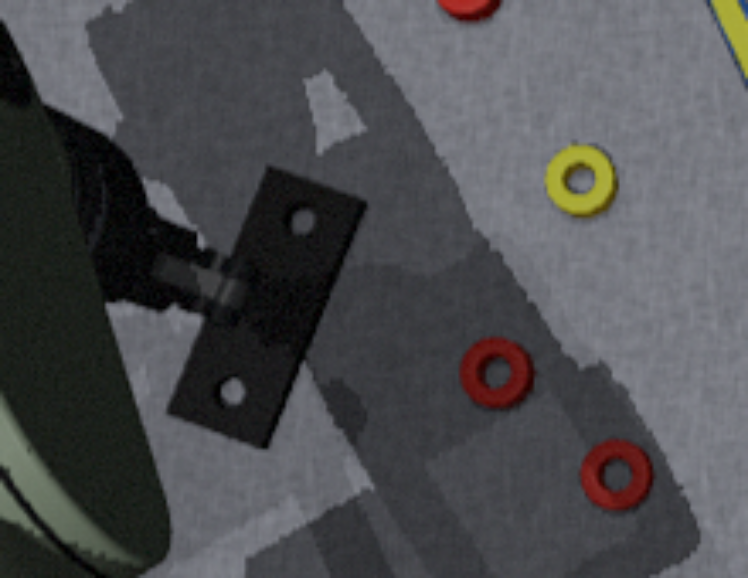

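The wrist and top views show the fingers at 45 mm opening closed above the plate, which is still lying there untouched: the tips retract when open. I'll pre-set the opening to 58 mm, which is centred over the plate, and feel for the table.

```bash
python3 -m creep '[[5.8,0,0,-4,0,0,0],[5.8,0,0,-8,0,0,0],[5.8,0,0,-12,0,0,0],[5.8,0,0,-13,0,0,0],[5.8,0,0,-13,0,0,0]]'
for i in 1 ; do python3 -m creep '[[5.8,0,0,-0.2,0,0,0],[5.8,0,0,-0.4,0,0,0],[5.8,0,0,-0.4,0,0,0]]'; python3 -m creep '[[5.8,0,0,-0.1,0,0,0],[5.8,0,0,-0.2,0,0,0],[5.8,0,0,-0.2,0,0,0]]'; done
```

```text
clock: 4.55
position: [0.4597, 0.3, -0.0014]
tool_rot: [0.169, 0.986, -0.002, -0.002]
ft_force: [0.1, -0.3, 1.0]
gripper_width: 0.058
grip_force: 0.0
clock: 4.85
position: [0.462, 0.3014, -0.002]
tool_rot: [0.169, 0.986, 0.001, 0.001]
ft_force: [-0.5, 0.3, -0.0]
gripper_width: 0.0583
grip_force: 0.0
clock: 5.15
position: [0.4613, 0.301, -0.0051]
tool_rot: [0.169, 0.986, 0.0, 0.0]
ft_force: [-0.9, -0.7, 0.3]
gripper_width: 0.0583
grip_force: 0.0
```

```bash
python3 -m creep '[[5.8,0,0,-0.1,0,0,0],[5.8,0,0,-0.1,0,0,0]]';python3 -m creep '[[5.8,0,0,-0.1,0,0,0],[5.8,0,0,-0.1,0,0,0]]';python3 -m creep '[[5.8,0,0,-0.1,0,0,0],[5.8,0,0,-0.1,0,0,0]]'; python3 - <<'E'
from h import *
p,d=imaging.snapshot("side"); cv2.imwrite("pics/s3.png",cv2.resize(p[270:400,150:320],None,fx=4,fy=4)); print(r.observe()["ft_force"])
E
```

```text
clock: 5.35
position: [0.4611, 0.3009, -0.0064]
tool_rot: [0.169, 0.986, -0.0, -0.0]
ft_force: [-0.2, -0.1, 0.0]
gripper_width: 0.0582
grip_force: 0.0
clock: 5.55
position: [0.4611, 0.3009, -0.0075]
tool_rot: [0.169, 0.986, -0.0, -0.0]
ft_force: [-0.4, -0.1, -0.2]
gripper_width: 0.0575
grip_force: 0.0
clock: 5.75
position: [0.4611, 0.3009, -0.0084]
tool_rot: [0.169, 0.986, -0.0, -0.0]
ft_force: [0.0, -0.5, 0.3]
gripper_width: 0.058
grip_force: 0.0
[-0.03558682  0.17481925 -0.26939013]
```

View pics/s3.png

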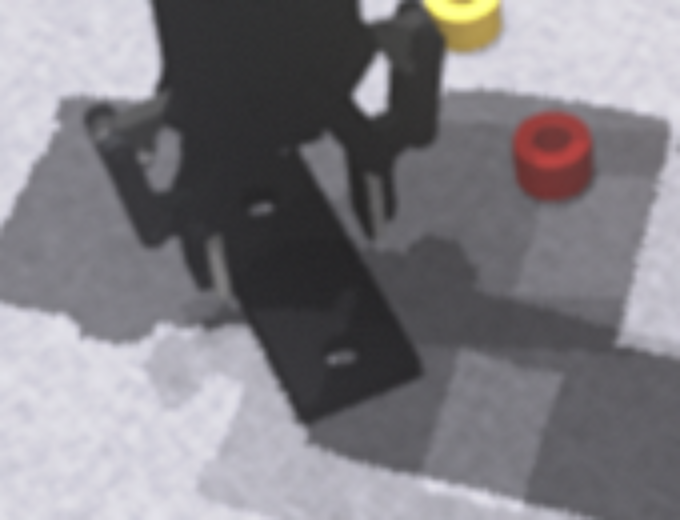

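The side crop shows both pads beside the plate with their tips just above the table. Closing now.

```bash
python3 -m creep '[[4.5,0,0,0,0,0,0],[4.5,0,0,0,0,0,0],[4.5,0,0,0,0,0,0],[4.5,0,0,0,0,0,0]]' 40
```

```text
clock: 6.2
position: [0.4612, 0.301, -0.0083]
tool_rot: [0.169, 0.986, 0.0, 0.0]
ft_force: [-0.6, -0.1, 0.7]
gripper_width: 0.0447
grip_force: 0.0
```

```bash
python3 - <<'E'
from h import *
p,d=imaging.snapshot("side"); cv2.imwrite("pics/s4.png",cv2.resize(p[270:400,150:320],None,fx=4,fy=4)); W=heights("side",d)
print(r.observe()["gripper_width"])
for k in(0,): pass
R_=np.array([[.169,.986]]) 
tcp=np.array([.4611,.3009]); cl=np.array([np.cos(np.radians(70.75)),np.sin(np.radians(70.75))]); lg=np.array([cl[1],-cl[0]])
q=W[...,:2]-tcp; a=q@cl; b=q@lg; z=W[...,2]
m=(d>0)&(abs(b)<.013)&(abs(a)<.07)&(z<.05)
for lo in np.arange(-.06,.06,.005):
    s=m&(a>=lo)&(a<lo+.005)
    if s.sum(): print(round(lo*1000),s.sum(),np.percentile(z[s]*1000,[2,25,50,75,98]).round(1))
E
```

```text
0.04483149577382861
-60 31 [-0.6  1.3  2.2  2.9  4.6]
-55 37 [0.5 1.8 2.2 2.9 4.1]
-50 36 [-0.7  0.6  1.9  2.9  4. ]
-45 42 [-0.7  1.   2.2  3.3  4.7]
-40 41 [-0.6  1.9  2.4  3.9 46.1]
-35 55 [-0.   1.5  3.8 37.9 48.8]
-30 42 [ 1.3 23.3 32.9 39.6 48.5]
-25 100 [11.8 14.8 28.  40.3 49.3]
-20 41 [10.4 13.3 13.9 15.  16.4]
-15 33 [11.8 13.2 14.3 15.6 16.5]
-10 40 [12.1 13.2 14.2 14.8 16.8]
-5 38 [11.8 13.1 13.9 14.5 16.7]
0 35 [11.6 13.1 13.9 14.4 16. ]
5 36 [11.3 12.7 13.9 14.9 16.2]
10 38 [11.8 13.1 14.3 15.2 16.3]
15 34 [10.8 12.2 13.5 14.1 16.5]
20 50 [ 1.9 11.1 14.7 29.2 47.3]
25 80 [-0.5  2.1 21.9 35.8 47.6]
30 72 [-0.1  1.4  3.2 34.7 48.1]
35 63 [-0.7  1.   2.5 34.5 48.2]
40 37 [-0.5  0.6  1.9  2.3  3.8]
45 40 [-0.9  1.4  2.3  2.9  4.7]
50 39 [1.  2.1 2.7 3.6 5. ]
55 41 [0.1 1.1 1.9 2.9 4.1]
```

View pics/s4.png

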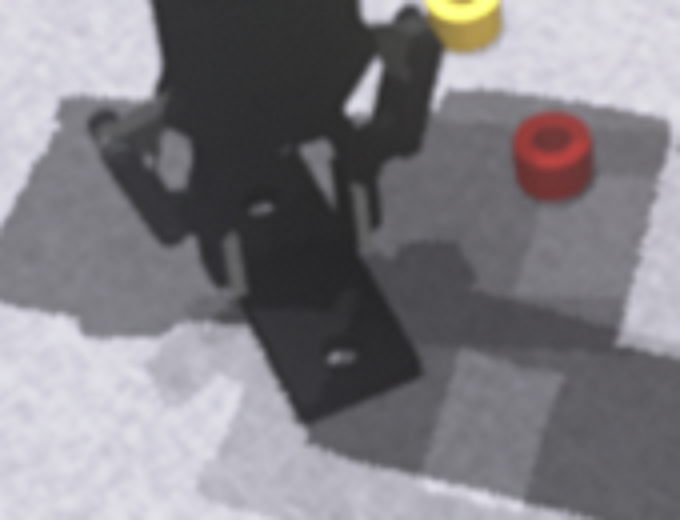

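The pads are level with the plate's top face, so the tips are about 20 mm above the reported TCP. I'll open, go lower in steps and watch the force.

```bash
python3 -m creep '[[5.8,0,0,0.2,0,0,0],[5.8,0,0,0.2,0,0,0],[5.8,0,0,0,0,0,0],[5.8,0,0,-0.2,0,0,0],[5.8,0,0,-0.4,0,0,0],[5.8,0,0,-0.4,0,0,0]]';python3 -m creep '[[5.8,0,0,-0.2,0,0,0],[5.8,0,0,-0.2,0,0,0]]';python3 -m creep '[[5.8,0,0,-0.2,0,0,0],[5.8,0,0,-0.2,0,0,0]]'
```

```text
clock: 6.85
position: [0.4609, 0.3008, -0.0127]
tool_rot: [0.169, 0.986, -0.0, -0.0]
ft_force: [-0.5, -0.5, 0.5]
gripper_width: 0.0581
grip_force: 0.0
clock: 7.05
position: [0.4611, 0.3009, -0.0145]
tool_rot: [0.169, 0.986, -0.0, -0.0]
ft_force: [0.2, 0.5, 0.4]
gripper_width: 0.058
grip_force: 0.0
clock: 7.25
position: [0.4611, 0.3009, -0.0165]
tool_rot: [0.169, 0.986, -0.0, -0.0]
ft_force: [-0.2, -0.2, -1.1]
gripper_width: 0.0579
grip_force: 0.0
```

```bash
python3 -m creep '[[4.5,0,0,0,0,0,0],[4.5,0,0,0,0,0,0],[4.5,0,0,0,0,0,0],[4.5,0,0,0,0,0,0]]' 40
```

```text
clock: 7.65
position: [0.4612, 0.301, -0.0158]
tool_rot: [0.169, 0.986, 0.0, 0.0]
ft_force: [-1.8, -0.8, 5.3]
gripper_width: 0.0473
grip_force: 40.8
```

Gripped at 41 N with a light table touch. Lifting, then checking the plate in both views.

```bash
python3 -m creep '[[4.5,0,0,1,0,0,0],[4.5,0,0,4,0,0,0],[4.5,0,0,8,0,0,0],[4.5,0,0,12,0,0,0],[4.5,0,0,14,0,0,0],[4.5,0,0,14,0,0,0],[4.5,0,0,14,0,0,0]]'
python3 - <<'E'
from h import *
s=r.observe(); print(s["position"],s["tool_rot"],s["ft_force"]); c=imaging.calibration("wrist"); print(np.round(c["pose"],4).tolist())
p,d=imaging.snapshot("wrist"); cv2.imwrite("pics/w5.png",p)
t,d=imaging.snapshot("top"); cv2.imwrite("pics/t5.png",t); W=heights("top",d); z=W[...,2]
cv2.imwrite("pics/5.png",np.hstack([cv2.resize(p[180:480,120:520],(400,300)),cv2.resize(t[170:310,90:277],(400,300))]))
E
```

```text
clock: 8.35
position: [0.4608, 0.3007, 0.1234]
tool_rot: [0.169, 0.986, -0.0, -0.0]
ft_force: [0.3, -0.7, -1.5]
gripper_width: 0.0474
grip_force: 41.4
[0.46084003 0.30071166 0.12340378] [ 1.68613816e-01  9.85682178e-01 -8.20108821e-05 -1.33616913e-04] [ 0.28570369 -0.71690653 -1.51639745]
[[0.3317, 0.91, 0.2487, 0.3981], [0.9434, -0.3201, -0.0869, 0.3244], [0.0006, 0.2635, -0.9647, 0.29], [0.0, 0.0, 0.0, 1.0]]
```

View pics/5.png

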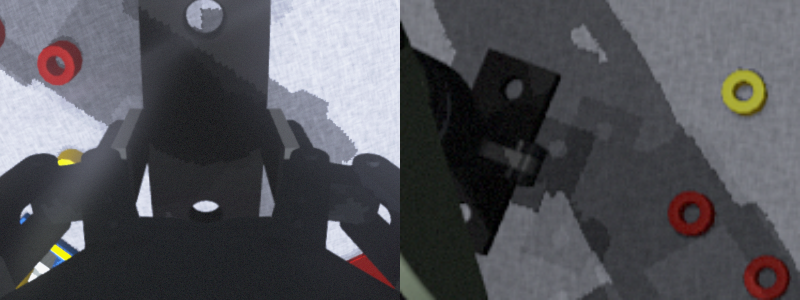

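The plate is held square. In the wrist view the holes are at about (325,195) and (326,387); in the top view at about (143,211) and (120,269).

```bash
python3 - <<'E'
from h import *
zt=.151
w=ray("wrist",[[325,195],[326,387]],zt); t=ray("top",[[142.8,211.5],[120.4,269.4]],zt)
tcp=np.array([.4608,.3007])
for n,q in(("wrist",w),("top",t)):
    dd=q[1]-q[0]; print(n,q.round(4).tolist(),"mid-tcp mm",((q.mean(0)-tcp)*1000).round(1),np.hypot(*dd)*1000,np.degrees(np.arctan2(dd[1],dd[0]))%180)
E
```

```text
wrist [[0.4153, 0.3178], [0.4969, 0.2896]] mid-tcp mm [-4.7  3. ] 86.28639695723776 160.93577989756432
top [[0.5007, 0.2836], [0.417, 0.3099]] mid-tcp mm [-1.9 -4. ] 87.74602677049097 162.5585469612758
```

```bash
python3 -m creep '[[4.5,17.2,-28.9,0,0,0,-0.77],[4.5,17.2,-28.9,0,0,0,-0.77],[4.5,17.2,-28.9,0,0,0,-0.77],[4.5,17.2,-28.9,0,0,0,-0.77],[4.5,17.2,-28.9,0,0,0,-0.77],[4.5,17.2,-28.9,0,0,0,-0.77],[4.5,17.2,-28.9,0,0,0,-0.77],[4.5,17.2,-28.9,-3,0,0,-0.77],[4.5,17.2,-28.9,-3,0,0,-0.77],[4.5,17.2,-28.9,-3,0,0,-0.77]]'
python3 - <<'E'
from h import *
s=r.observe(); print(s["position"],s["tool_rot"],s["ft_force"])
p,d=imaging.snapshot("wrist"); cv2.imwrite("pics/w6.png",p)
t,d=imaging.snapshot("top"); cv2.imwrite("pics/t6.png",t)
cv2.imwrite("pics/6.png",np.hstack([cv2.resize(p[180:480,130:510],(380,300)),cv2.resize(t[90:200,280:400],(409,375))[:300]]))
E
```

```text
clock: 9.45
position: [0.6318, 0.0122, 0.0919]
tool_rot: [0.526, 0.85, -0.001, -0.002]
ft_force: [0.2, -0.0, -1.5]
gripper_width: 0.0475
grip_force: 41.6
[0.63176271 0.0122111  0.09188904] [ 0.52639346  0.85023788 -0.00112448 -0.00205135] [ 0.24170389 -0.02127501 -1.49630027]
```

View pics/6.png

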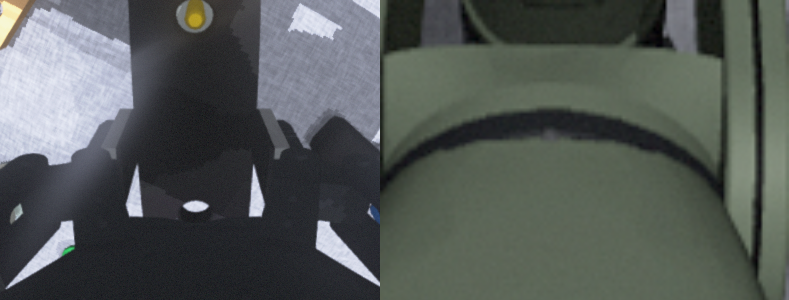

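Wrist view: the yellow dowel tip shows inside its hole at about (325,195); the top camera is blocked by the arm. I'll measure the hole rim against the dowel tip.

```bash
python3 - <<'E'
from h import *
p=cv2.imread("pics/w6.png"); c=imaging.calibration("wrist"); T=np.array(c["pose"])
sub=np.s_[165:225,295:355]; hsv=cv2.cvtColor(p,cv2.COLOR_BGR2HSV)[sub]
hole=(hsv[...,2]>75).astype(np.uint8); yel=((hsv[...,1]>110)&(hsv[...,2]>60)).astype(np.uint8)
hole|=yel
def big(m):
    n,l,s,ce=cv2.connectedComponentsWithStats(m);k=1+np.argmax(s[1:,4]);return l==k,s[k],ce[k]
for nm,m in(("hole",hole),("yel",yel)):
    b,s,ce=big(m); print(nm,s+[295,165,0,0,0],ce+[295,165])
for v in range(165,225,3): print(v,"".join("Y" if yel[v-165,u] else "#" if hole[v-165,u] else "." for u in range(60)))
E
```

```text
hole [ 306  178   38   35 1011] [324.18397626 195.11671612]
yel [315 179  20  30 480] [324.90625    193.90208333]
165 ............................................................
168 ............................................................
171 ............................................................
174 ............................................................
177 ............................................................
180 .....................####YYYYYYYYYYY###.....................
183 ................########YYYYYYYYYYYYYY#####.................
186 .............##########YYYYYYYYYYYYYYY########..............
189 ............##########YYYYYYYYYYYYYYYYY#########............
192 ...........##########YYYYYYYYYYYYYYYYYY#########............
195 ...........##########YYYYYYYYYYYYYYYYYYY#########...........
198 ...........#########YYYYYYYYYYYYYYYYYYYY########............
201 .............########YYYYYYYYYYYYYYYYYYY#######.............
204 ..............########YYYYYYYYYYYYYYYY########..............
207 ................#########YYYYYYYYYYY#######.................
210 ....................###################.....................
213 ............................................................
216 ............................................................
219 ............................................................
222 ............................................................
```

```bash
python3 - <<'E'
from h import *
c=imaging.calibration("wrist"); T=np.array(c["pose"]); print(T[:3,3].round(4))
s=r.observe(); tcp=s["position"][:2]; a=np.radians(116.5); l=np.array([np.cos(a),np.sin(a)]); n=np.array([-l[1],l[0]])
for nm,px,z in(("rim up",(324.7,177.5),.1195),("rim lo",(324.7,212.5),.1075),("rim L",(305.5,195.5),.1195),("rim R",(344,195.5),.1195),("tip lo",(324.8,208.5),.094),("tip L",(314.7,198),.090),("tip R",(335,198),.090)):
    q=ray("wrist",px,z)[0]-tcp; print(nm,(q@l*1000).round(1),(q@n*1000).round(1))
E
```

```text
[0.6035 0.0739 0.2606]
rim up 55.4 -0.7
rim lo 39.6 -0.7
rim L 48.4 6.6
rim R 48.5 -8.1
tip lo 38.9 -0.8
tip L 43.2 3.9
tip R 43.2 -5.5
```

Laterally the plate is aligned; along its length the hole is about 4 mm too far toward yellow. Correcting and dropping closer.

```bash
cat >> h.py <<'E'
def check(bottom,th,name,off=0):
    "hole rim / dowel tip in the wrist view, along the jig (l) and across (n), mm from the TCP"
    s=r.observe(); tcp=s["position"][:2]; q=R.from_quat(s["tool_rot"]).as_matrix()[:2,0]; l=q/np.hypot(*q); n=np.array([-l[1],l[0]])
    c=imaging.calibration("wrist"); p,d=imaging.snapshot("wrist"); cv2.imwrite(f"pics/{name}.png",p)
    sub=np.s_[140:250,280:370]; hsv=cv2.cvtColor(p,cv2.COLOR_BGR2HSV)[sub]
    y=((hsv[...,1]>110)&(hsv[...,2]>60)&(abs(hsv[...,0].astype(int)-27)<10)).astype(np.uint8); h=(hsv[...,2]>75).astype(np.uint8)|y
    print("tcp",s["position"].round(4),"x-axis deg",np.degrees(np.arctan2(l[1],l[0])).round(2),"f",s["ft_force"].round(1))
    for v in range(140,250,4): print(v,"".join("Y" if y[v-140,u] else "#" if h[v-140,u] else "." for u in range(0,90,2)))
    return lambda px,z:(lambda q:(np.round([q@l*1000,q@n*1000],1)))(ray("wrist",px,z,c)[0]-tcp)
E
python3 -m creep '[[4.5,0.17,-0.33,-0.8,0,0,0],[4.5,0.17,-0.33,-0.8,0,0,0],[4.5,0.17,-0.33,-0.8,0,0,0],[4.5,0.17,-0.33,-0.8,0,0,0]]'
python3 -c "
from h import *
check(.1,.012,'w7')"
```

```text
clock: 9.95
position: [0.635, 0.0089, 0.0861]
tool_rot: [0.526, 0.85, 0.0, 0.0]
ft_force: [0.6, -0.2, -2.3]
gripper_width: 0.0472
grip_force: 41.6
tcp [0.635  0.0089 0.0861] x-axis deg 116.49 f [ 0.6 -0.2 -2.3]
140 YYYYYYYYYYYYYYYYYYYYYYYYYYYYYYYYYYYYYYYYYYYYY
144 #############################################
148 ................................#......#.#...
152 .................................##.#........
156 .............................................
160 .............................................
164 .............................................
168 .............................................
172 .............................................
176 .............................................
180 ..................#YYYYYYY#..................
184 ...............##YYYYYYYYY####...............
188 ..............##YYYYYYYYYYY####..............
192 .............###YYYYYYYYYYY#####.............
196 .............####YYYYYYYYY######.............
200 ..............#####YYYY########..............
204 ...............################..............
208 .................############................
212 ....................####.....................
216 .............................................
220 .............................................
224 ...#.........................................
228 ##.#.........................................
232 ###.#........................................
236 #####........................................
240 #####........................................
244 ###..........................................
248 ###..........................................
```

```bash
python3 -c "
from h import *
import io,contextlib
with contextlib.redirect_stdout(io.StringIO()): f=check(.1,.012,'w8')
for px,z in(((324.7,178),.114),((324.7,213),.102),((306,194),.114),((344,194),.114),((324,202),.094),((311.5,191),.09),((333,191),.09)): print(px,f(px,z))"
```

```text
(324.7, 178) [55.4 -0.8]
(324.7, 213) [39.9 -0.8]
(306, 194) [49.4  6.3]
(344, 194) [49.4 -8. ]
(324, 202) [43.2 -0.5]
(311.5, 191) [47.5  5. ]
(333, 191) [47.5 -4.4]
```

Hole and tip agree within about 1 mm, so I'll nudge laterally and lower onto the dowels.

```bash
python3 -m creep '[[4.5,-0.07,-0.03,-0.4,0,0,0],[4.5,-0.07,-0.03,-0.8,0,0,0],[4.5,-0.07,-0.03,-1.2,0,0,0],[4.5,-0.07,-0.03,-1.6,0,0,0],[4.5,-0.07,-0.03,-1.6,0,0,0]]'
python3 -m creep '[[4.5,0,0,-0.8,0,0,0],[4.5,0,0,-1.6,0,0,0],[4.5,0,0,-2.4,0,0,0],[4.5,0,0,-2.4,0,0,0]]'
```

```text
clock: 10.55
position: [0.6336, 0.0084, 0.0688]
tool_rot: [0.526, 0.85, -0.0, -0.001]
ft_force: [-0.1, -0.3, -0.8]
gripper_width: 0.0472
grip_force: 41.6
clock: 10.95
position: [0.633, 0.0084, 0.0439]
tool_rot: [0.526, 0.85, -0.001, -0.001]
ft_force: [-0.7, 0.5, -1.3]
gripper_width: 0.0472
grip_force: 41.6
```

```bash
python3 -m creep '[[4.5,0,0,-0.8,0,0,0],[4.5,0,0,-1.6,0,0,0],[4.5,0,0,-2.3,0,0,0],[4.5,0,0,-2.3,0,0,0]]'
python3 -m creep '[[4.5,0,0,-0.15,0,0,0],[4.5,0,0,-0.15,0,0,0]]'
python3 -m creep '[[4.5,0,0,-0.15,0,0,0],[4.5,0,0,-0.15,0,0,0]]'
```

```text
clock: 11.35
position: [0.6332, 0.0084, 0.0213]
tool_rot: [0.526, 0.85, -0.001, -0.001]
ft_force: [-0.8, -0.1, -1.2]
gripper_width: 0.0469
grip_force: 41.6
clock: 11.55
position: [0.6343, 0.0084, 0.0213]
tool_rot: [0.526, 0.85, 0.0, 0.0]
ft_force: [-0.5, 0.6, -0.4]
gripper_width: 0.0475
grip_force: 41.6
clock: 11.75
position: [0.6343, 0.0084, 0.0198]
tool_rot: [0.526, 0.85, 0.0, 0.0]
ft_force: [1.0, -0.3, -1.0]
gripper_width: 0.0474
grip_force: 41.6
```

```bash
python3 -m creep '[[4.5,0,0,-0.1,0,0,0],[4.5,0,0,-0.1,0,0,0]]'
python3 -m creep '[[4.5,0,0,-0.1,0,0,0],[4.5,0,0,-0.1,0,0,0]]';python3 -m creep '[[4.5,0,0,-0.1,0,0,0],[4.5,0,0,-0.1,0,0,0]]'
```

```text
clock: 11.95
position: [0.6342, 0.0084, 0.0187]
tool_rot: [0.526, 0.85, 0.0, -0.0]
ft_force: [0.7, -0.1, -1.7]
gripper_width: 0.0472
grip_force: 41.6
clock: 12.15
position: [0.6343, 0.0084, 0.0182]
tool_rot: [0.526, 0.85, 0.0, 0.0]
ft_force: [-1.6, 0.0, 1.7]
gripper_width: 0.0472
grip_force: 42.5
clock: 12.35
position: [0.6344, 0.0084, 0.0182]
tool_rot: [0.526, 0.85, 0.0, 0.0]
ft_force: [-3.1, -0.6, 9.0]
gripper_width: 0.0469
grip_force: 43.8
```

Seated at TCP z 0.018, exactly the expected height. Releasing and moving to the ply plate.

```bash
python3 -m creep '[[6,0,0,0.1,0,0,0],[6,0,0,0.1,0,0,0],[6,0,0,0.1,0,0,0],[6,0,0,3,0,0,0],[6,0,0,8,0,0,0],[6,0,0,13,0,0,0],[6,0,0,13,0,0,0]]'
python3 -m creep '[[6,-19.7,-1.2,0,0,0,0.87],[6,-19.7,-1.2,0,0,0,0.87],[6,-19.7,-1.2,0,0,0,0.87],[6,-19.7,-1.2,0,0,0,0.87],[6,-19.7,-1.2,0,0,0,0.87],[6,-19.7,-1.2,0,0,0,0.87],[6,-19.7,-1.2,0,0,0,0.87],[6,-19.7,-1.2,0,0,0,0.87],[6,-19.7,-1.2,0,0,0,0.87]]'
cat >> h.py <<'E'
def lookw(name,cond,z,box):
    s=r.observe(); q=R.from_quat(s["tool_rot"]).as_matrix()[:2,:2]; c=imaging.calibration("wrist")
    p,d=imaging.snapshot("wrist"); cv2.imwrite(f"pics/{name}.png",p); H,S,V=[x.astype(int) for x in cv2.split(cv2.cvtColor(p,cv2.COLOR_BGR2HSV))]
    m=np.zeros((480,640),np.uint8); b=np.s_[box[1]:box[3],box[0]:box[2]]; m[b]=cond(H,S,V)[b]
    n,l,st,ce=cv2.connectedComponentsWithStats(m); k=1+np.argmax(st[1:,4]); print("px",st[k]); x=rect("wrist",l==k,z,c); print("tcp",s["position"].round(4),x)
    print("off along toolx, tooly mm",((x[0]-s["position"][:2]*1000)@q).round(1),"toolx deg",np.degrees(np.arctan2(q[1,0],q[0,0])).round(2)%180)
E
python3 -c "
from h import *
lookw('w9',lambda H,S,V:(S>60)&(H>14)&(H<36),.015,(200,80,450,330))"
```

```text
clock: 13.05
position: [0.639, 0.0083, 0.1546]
tool_rot: [0.526, 0.85, 0.004, 0.007]
ft_force: [0.6, 0.6, 0.1]
gripper_width: 0.0599
grip_force: 0.0
clock: 13.95
position: [0.4374, -0.0036, 0.1465]
tool_rot: [0.12, 0.993, 0.0, -0.0]
ft_force: [0.3, -0.0, 0.3]
gripper_width: 0.0596
grip_force: 0.0
px [ 291  148   63  153 7999]
tcp [ 0.4374 -0.0036  0.1465] (array([437.9,  -4. ], dtype=float32), array([130.1,  50. , 166.8], dtype=float32))
off along toolx, tooly mm [-0.6 -0.3] toolx deg 166.23
```

The ply plate is measured at 130×50 and centred under the tool within 1 mm. Grasping.

```bash
python3 -m creep '[[6,0,0,-5,0,0,0],[6,0,0,-10,0,0,0],[6,0,0,-14,0,0,0],[6,0,0,-16,0,0,0],[6,0,0,-16,0,0,0],[4.5,0,0,-16,0,0,0],[4.5,0,0,-16,0,0,0],[4.5,0,0,-16,0,0,0],[4.5,0,0,-16,0,0,0]]' 40
```

```text
clock: 14.9
position: [0.438, -0.0036, -0.0123]
tool_rot: [0.119, 0.993, 0.0, 0.001]
ft_force: [-0.7, 0.8, -0.6]
gripper_width: 0.0475
grip_force: 41.1
```

```bash
python3 -m creep '[[4.5,0,0,1,0,0,0],[4.5,0,0,5,0,0,0],[4.5,0,0,10,0,0,0],[4.5,0,0,14,0,0,0],[4.5,0,0,14,0,0,0]]'
python3 -m creep '[[4.5,19.5,1.4,0,0,0,-0.868],[4.5,19.5,1.4,0,0,0,-0.868],[4.5,19.5,1.4,0,0,0,-0.868],[4.5,19.5,1.4,0,0,0,-0.868],[4.5,19.5,1.4,0,0,0,-0.868],[4.5,19.5,1.4,0,0,0,-0.868],[4.5,19.5,1.4,-3.5,0,0,-0.868],[4.5,19.5,1.4,-3.5,0,0,-0.868],[4.5,19.5,1.4,-3.5,0,0,-0.868],[4.5,19.5,1.4,-3.5,0,0,-0.868]]'
python3 - <<'E'
from h import *
p,d=imaging.snapshot("wrist"); cv2.imwrite("pics/w10.png",p); cv2.imwrite("pics/w10c.png",cv2.resize(p[150:420,230:420],None,fx=2,fy=2)); print(r.observe()["position"])
E
```

```text
clock: 15.4
position: [0.4414, -0.0038, 0.1329]
tool_rot: [0.119, 0.993, 0.001, 0.007]
ft_force: [0.4, -0.3, -0.9]
gripper_width: 0.0473
grip_force: 41.6
clock: 16.4
position: [0.6328, 0.0104, 0.0929]
tool_rot: [0.526, 0.851, 0.0, 0.001]
ft_force: [0.0, 0.9, -0.8]
gripper_width: 0.0473
grip_force: 41.7
[0.63296383 0.01038604 0.09316826]
```

View pics/w10c.png

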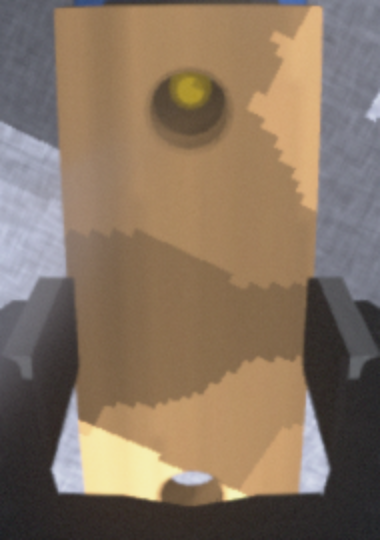

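Wrist view of the ply plate: top rim of the hole centred near (326,204), yellow tip near (325,195) inside it. Computing the offset.

```bash
python3 -c "
from h import *
import io,contextlib
with contextlib.redirect_stdout(io.StringIO()): f=check(0,0,'w11')
for px,z in(((326,183.5),.1205),((326,224),.1205),((306,204),.1205),((346,204),.1205),((325,204.5),.094),((325,195),.094),((315,193),.092),((335,193),.092)): print(px,f(px,z))"
```

```text
(326, 183.5) [53.3 -1.2]
(326, 224) [37.7 -1.2]
(306, 204) [45.5  6.4]
(346, 204) [45.5 -8.8]
(325, 204.5) [40.9 -0.9]
(325, 195) [45.2 -0.9]
(315, 193) [45.9  3.6]
(335, 193) [45.9 -5.4]
```

Aligned within 0.5 mm. Lowering.

```bash
python3 -m creep '[[4.5,0,0,-0.5,0,0,0],[4.5,0,0,-1.0,0,0,0],[4.5,0,0,-1.5,0,0,0],[4.5,0,0,-2.0,0,0,0],[4.5,0,0,-2.0,0,0,0]]'
python3 -m creep '[[4.5,0,0,-0.8,0,0,0],[4.5,0,0,-1.6,0,0,0],[4.5,0,0,-2.4,0,0,0],[4.5,0,0,-3.2,0,0,0],[4.5,0,0,-3.6,0,0,0],[4.5,0,0,-3.6,0,0,0]]'
python3 -m creep '[[4.5,0,0,-0.1,0,0,0],[4.5,0,0,-0.2,0,0,0],[4.5,0,0,-0.2,0,0,0]]'
python3 -m creep '[[4.5,0,0,-0.1,0,0,0],[4.5,0,0,-0.1,0,0,0]]';python3 -m creep '[[4.5,0,0,-0.1,0,0,0],[4.5,0,0,-0.1,0,0,0]]'
```

```text
clock: 17.0
position: [0.6315, 0.0104, 0.0706]
tool_rot: [0.526, 0.851, -0.001, -0.001]
ft_force: [-0.8, 0.2, -0.4]
gripper_width: 0.0471
grip_force: 41.7
clock: 17.6
position: [0.6317, 0.0104, 0.0348]
tool_rot: [0.526, 0.851, -0.0, -0.001]
ft_force: [0.0, -0.4, 0.3]
gripper_width: 0.0474
grip_force: 41.7
clock: 17.9
position: [0.6324, 0.0104, 0.034]
tool_rot: [0.526, 0.851, 0.0, 0.0]
ft_force: [-0.1, -1.1, -1.2]
gripper_width: 0.0471
grip_force: 41.7
clock: 18.1
position: [0.6325, 0.0104, 0.0331]
tool_rot: [0.526, 0.851, 0.0, 0.0]
ft_force: [-0.2, 0.1, 1.0]
gripper_width: 0.0472
grip_force: 42.0
clock: 18.3
position: [0.6325, 0.0104, 0.033]
tool_rot: [0.526, 0.851, 0.0, 0.0]
ft_force: [-1.4, 0.1, 6.4]
gripper_width: 0.0472
grip_force: 43.2
```

```bash
python3 -m creep '[[6,0,0,0.1,0,0,0],[6,0,0,0.1,0,0,0],[6,0,0,0.1,0,0,0],[6,0,0,3,0,0,0],[6,0,0,8,0,0,0],[6,0,0,12,0,0,0],[6,0,0,12,0,0,0]]'
python3 -m creep '[[6,-20.4,-30.7,0,0,0,0.974],[6,-20.4,-30.7,0,0,0,0.974],[6,-20.4,-30.7,0,0,0,0.974],[6,-20.4,-30.7,0,0,0,0.974],[6,-20.4,-30.7,0,0,0,0.974],[6,-20.4,-30.7,0,0,0,0.974],[6,-20.4,-30.7,0,0,0,0.974],[6,-20.4,-30.7,0,0,0,0.974],[6,-20.4,-30.7,0,0,0,0.974],[6,-20.4,-30.7,0,0,0,0.974]]'
python3 - <<'E'
from h import *
p,d=imaging.snapshot("wrist"); cv2.imwrite("pics/w12.png",p); cv2.imwrite("pics/w12c.png",cv2.resize(p[110:350,220:440],None,fx=2.4,fy=2.4)); s=r.observe(); print(s["position"],s["tool_rot"])
E
```

```text
clock: 19.0
position: [0.6362, 0.0104, 0.1584]
tool_rot: [0.526, 0.851, 0.003, 0.006]
ft_force: [-0.9, 0.3, -0.1]
gripper_width: 0.0599
grip_force: 0.0
clock: 20.0
position: [0.4278, -0.2967, 0.1512]
tool_rot: [0.067, 0.998, 0.001, -0.0]
ft_force: [0.4, -0.0, -0.5]
gripper_width: 0.0598
grip_force: 0.0
[ 0.42826687 -0.29611072  0.15125074] [ 6.66042333e-02  9.97779316e-01  5.21908962e-04 -1.98534626e-04]
```

View pics/w12c.png

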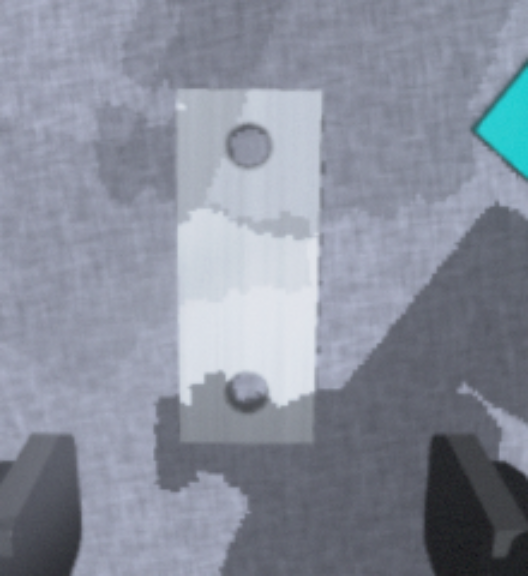

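Wrist view: steel plate (grey) with corners in the crop at (177,89), (322,89), (314,442) and (181,442); holes at (249,146) and (247,391). The turquoise one lies apart, to the right.

```bash
python3 - <<'E'
from h import *
s=r.observe(); q=R.from_quat(s["tool_rot"]).as_matrix()[:2,:2]
px=np.array([(177,89),(322,89),(314,442),(181,442),(249,146),(247,391)])/2.4+[220,110]
w=(ray("wrist",px,.008)-s["position"][:2])@q*1000; print(w.round(1).tolist(),w[:4].mean(0),w[4:].mean(0))
E
```

```text
[[64.6, -23.9], [64.7, 26.0], [-65.4, 25.4], [-65.5, -24.7], [44.6, 0.9], [-44.9, 0.2]] [-0.39957319  0.71670313] [-0.13078616  0.5544034 ]
```

```bash
python3 -m creep '[[6,0,0,-5,0,0,0],[6,0,0,-10,0,0,0],[6,0,0,-14,0,0,0],[6,0,0,-16.6,0,0,0],[6,0,0,-16.6,0,0,0],[4.5,0,0,-16.6,0,0,0],[4.5,0,0,-16.6,0,0,0],[4.5,0,0,-16.6,0,0,0],[4.5,0,0,-16.6,0,0,0]]' 70
python3 -m creep '[[4.5,0,0,0,0,0,0],[4.5,0,0,0.5,0,0,0],[4.5,0,0,2,0,0,0],[4.5,0,0,5,0,0,0],[4.5,0,0,9,0,0,0],[4.5,0,0,13,0,0,0],[4.5,0,0,14,0,0,0],[4.5,0,0,14,0,0,0],[4.5,0,0,14,0,0,0]]'
```

```text
clock: 20.95
position: [0.429, -0.2971, -0.0129]
tool_rot: [0.066, 0.998, -0.001, 0.001]
ft_force: [0.2, -0.1, 0.0]
gripper_width: 0.0451
grip_force: 0.0
clock: 21.85
position: [0.4274, -0.2961, 0.1249]
tool_rot: [0.066, 0.998, 0.001, -0.001]
ft_force: [-0.2, -0.3, -0.7]
gripper_width: 0.0446
grip_force: 0.0
```

Missed: the tips were still above the 8 mm plate. Going about 6 mm lower, feeling for the table.

```bash
python3 -m creep '[[6,0,0,-4,0,0,0],[6,0,0,-8,0,0,0],[6,0,0,-12,0,0,0],[6,0,0,-14,0,0,0],[6,0,0,-14.2,0,0,0],[6,0,0,-14.2,0,0,0],[6,0,0,-14.2,0,0,0]]'
python3 -m creep '[[6,0,0,-0.1,0,0,0],[6,0,0,-0.2,0,0,0],[6,0,0,-0.2,0,0,0]]'
python3 -m creep '[[6,0,0,-0.1,0,0,0],[6,0,0,-0.2,0,0,0],[6,0,0,-0.2,0,0,0]]'
python3 -m creep '[[4.5,0,0,0,0,0,0],[4.5,0,0,0,0,0,0],[4.5,0,0,0,0,0,0],[4.5,0,0,0,0,0,0]]' 70
```

```text
clock: 22.55
position: [0.4287, -0.297, -0.0156]
tool_rot: [0.066, 0.998, -0.0, 0.001]
ft_force: [0.2, -0.7, -0.2]
gripper_width: 0.0597
grip_force: 0.0
clock: 22.85
position: [0.4285, -0.2968, -0.0177]
tool_rot: [0.066, 0.998, -0.0, 0.001]
ft_force: [1.0, 0.2, -0.1]
gripper_width: 0.06
grip_force: 0.0
clock: 23.15
position: [0.4282, -0.2966, -0.0203]
tool_rot: [0.066, 0.998, 0.0, -0.0]
ft_force: [-0.7, -0.1, -0.5]
gripper_width: 0.0603
grip_force: 0.0
clock: 23.55
position: [0.4284, -0.2969, -0.0195]
tool_rot: [0.066, 0.998, -0.0, 0.0]
ft_force: [-0.7, 1.5, 6.9]
gripper_width: 0.0459
grip_force: 57.1
```

```bash
python3 -m creep '[[4.5,0,0,0,0,0,0],[4.5,0,0,0,0,0,0],[4.5,0,0,0.5,0,0,0],[4.5,0,0,2,0,0,0],[4.5,0,0,4,0,0,0],[4.5,0,0,4,0,0,0]]'
python3 -m creep '[[4.5,0,0,3,0,0,0],[4.5,0,0,7,0,0,0],[4.5,0,0,10,0,0,0],[4.5,0,0,10,0,0,0],[4.5,0,0,10,0,0,0]]'
python3 - <<'E'
from h import *
p,d=imaging.snapshot("wrist"); s=r.observe(); print(s["position"],s["tool_rot"],s["ft_force"])
cv2.imwrite("pics/w13c.png",cv2.resize(p[150:420,230:420],None,fx=2,fy=2))
E
```

```text
clock: 24.15
position: [0.4295, -0.2975, 0.0214]
tool_rot: [0.066, 0.998, -0.001, 0.002]
ft_force: [0.4, -0.5, -4.1]
gripper_width: 0.0463
grip_force: 54.9
clock: 24.65
position: [0.4276, -0.2961, 0.1186]
tool_rot: [0.066, 0.998, 0.0, -0.001]
ft_force: [-0.3, -0.0, -4.8]
gripper_width: 0.046
grip_force: 54.9
[ 0.42692686 -0.29566662  0.11770638] [ 0.0663506   0.99779437  0.00111096 -0.00166068] [ 0.12149875 -0.186729   -4.29992018]
```

View pics/w13c.png

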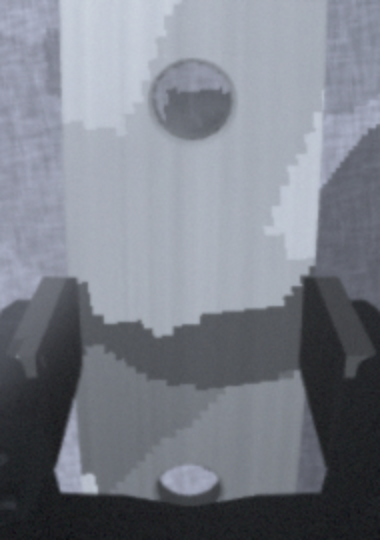

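Steel plate held level, hole at about (325,200). Travelling back over the jig by the exact inverse shift.

```bash
python3 -m creep '[[4.5,20.4,30.7,0,0,0,-0.974],[4.5,20.4,30.7,0,0,0,-0.974],[4.5,20.4,30.7,0,0,0,-0.974],[4.5,20.4,30.7,0,0,0,-0.974],[4.5,20.4,30.7,0,0,0,-0.974],[4.5,20.4,30.7,0,0,0,-0.974],[4.5,20.4,30.7,0,0,0,-0.974],[4.5,20.4,30.7,-3.5,0,0,-0.974],[4.5,20.4,30.7,-3.5,0,0,-0.974],[4.5,20.4,30.7,-3.5,0,0,-0.974]]'
python3 -m creep '[[4.5,0,0,0,0,0,0],[4.5,0,0,0,0,0,0]]'
python3 - <<'E'
from h import *
f=check(0,0,'w14')
for px,z in(((325.5,179.5),.11),((325.5,220.5),.11),((325,204.5),.094),((325,195),.094)): print(px,f(px,z))
E
```

```text
clock: 25.7
position: [0.63, 0.0115, 0.0803]
tool_rot: [0.525, 0.851, -0.002, -0.003]
ft_force: [0.7, -1.0, -2.3]
gripper_width: 0.0465
grip_force: 54.7
clock: 25.9
position: [0.6318, 0.0091, 0.0849]
tool_rot: [0.526, 0.85, -0.0, 0.0]
ft_force: [-0.5, 0.8, -3.7]
gripper_width: 0.0457
grip_force: 54.8
tcp [0.6318 0.0091 0.0849] x-axis deg 116.5 f [-0.5  0.8 -3.7]
140 YYYYYYYYYYYYYYYYYYYYYYYYYYYYYYYYYYYYYYYYYYYYY
144 YYYYYYYYYYYYYYYYYYYYYYYYYYYYYYYYYYYYYYYYYYYYY
148 #############################################
152 #############################################
156 #############################################
160 #############################################
164 #############################################
168 #############################################
172 #############################################
176 #############################################
180 #############################################
184 #####################Y#YYY###################
188 #####################YYYYYYY#################
192 ####################YYYYYYYYY################
196 ####################YYYYYYYYY################
200 #####################YYYYYYY#################
204 #############################################
208 #############################################
212 #############################################
216 #############################################
220 #############################################
224 #############################################
228 #############################################
232 #############################################
236 #############################################
240 #############################################
244 #############################################
248 #############################################
(325.5, 179.5) [54.6 -1. ]
(325.5, 220.5) [38.6 -1.1]
(325, 204.5) [42.3 -0.9]
(325, 195) [46.4 -0.9]
```

The tip is about 1.5 mm to the side, so I'll correct and lower.

```bash
python3 -m creep '[[4.5,0.13,0.07,0,0,0,0],[4.5,0.13,0.07,-0.5,0,0,0],[4.5,0.13,0.07,-1.0,0,0,0],[4.5,0.13,0.07,-1.5,0,0,0],[4.5,0.13,0.07,-1.5,0,0,0]]'
python3 -m creep '[[4.5,0,0,-0.6,0,0,0],[4.5,0,0,-1.2,0,0,0],[4.5,0,0,-1.8,0,0,0],[4.5,0,0,-2.3,0,0,0],[4.5,0,0,-2.3,0,0,0]]'
python3 -m creep '[[4.5,0,0,-0.1,0,0,0],[4.5,0,0,-0.2,0,0,0],[4.5,0,0,-0.2,0,0,0]]'
python3 -m creep '[[4.5,0,0,-0.1,0,0,0],[4.5,0,0,-0.15,0,0,0],[4.5,0,0,-0.15,0,0,0]]'
```

```text
clock: 26.45
position: [0.6326, 0.011, 0.0685]
tool_rot: [0.526, 0.851, -0.001, -0.001]
ft_force: [0.1, 0.6, -2.7]
gripper_width: 0.0458
grip_force: 54.7
clock: 26.95
position: [0.6328, 0.0111, 0.0456]
tool_rot: [0.526, 0.851, -0.001, -0.001]
ft_force: [0.1, 1.1, -3.2]
gripper_width: 0.0459
grip_force: 54.7
clock: 27.25
position: [0.6336, 0.0111, 0.0448]
tool_rot: [0.526, 0.851, 0.0, 0.0]
ft_force: [0.4, -0.8, -3.0]
gripper_width: 0.0458
grip_force: 54.8
clock: 27.55
position: [0.6335, 0.0111, 0.0432]
tool_rot: [0.526, 0.851, 0.0, 0.0]
ft_force: [0.3, 0.1, -3.2]
gripper_width: 0.0459
grip_force: 54.8
```

```bash
python3 -m creep '[[4.5,0,0,-0.1,0,0,0],[4.5,0,0,-0.1,0,0,0]]'
python3 -m creep '[[4.5,0,0,-0.1,0,0,0],[4.5,0,0,-0.1,0,0,0]]'
python3 -m creep '[[4.5,0,0,-0.1,0,0,0],[4.5,0,0,-0.1,0,0,0]]'
```

```text
clock: 27.75
position: [0.6334, 0.0111, 0.0421]
tool_rot: [0.526, 0.851, -0.0, -0.0]
ft_force: [0.2, 0.0, -3.3]
gripper_width: 0.0462
grip_force: 54.8
clock: 27.95
position: [0.6336, 0.0111, 0.0417]
tool_rot: [0.526, 0.851, 0.0, 0.0]
ft_force: [-0.3, 0.5, 0.4]
gripper_width: 0.0459
grip_force: 56.0
clock: 28.15
position: [0.6337, 0.0111, 0.0416]
tool_rot: [0.526, 0.851, 0.0, 0.0]
ft_force: [-3.0, 0.7, 6.0]
gripper_width: 0.0458
grip_force: 58.0
```

All three plates are down. Releasing and going to the red collar (the far one).

```bash
python3 -m creep '[[6,0,0,0.1,0,0,0],[6,0,0,0.1,0,0,0],[6,0,0,0.1,0,0,0],[6,0,0,3,0,0,0],[6,0,0,7,0,0,0],[6,0,0,11,0,0,0],[6,0,0,11,0,0,0]]' 40
python3 -m creep '[[6,-1.3,19.8,0,0,0,0],[6,-1.3,19.8,0,0,0,0],[6,-1.3,19.8,0,0,0,0],[6,-1.3,19.8,0,0,0,0],[6,-1.3,19.8,0,0,0,0],[6,-1.3,19.8,0,0,0,0],[6,-1.3,19.8,0,0,0,0]]'
python3 - <<'E'
from h import *
lookw('w15',lambda H,S,V:(S>110)&((H<10)|(H>170))&(V>60),.022,(220,120,430,330))
p=cv2.imread('pics/w15.png'); cv2.imwrite('pics/w15c.png',np.hstack([p[100:400,200:450],np.zeros((300,5,3),np.uint8),imaging.snapshot("top")[0][60:360,150:450]]))
E
```

```text
clock: 28.85
position: [0.6375, 0.0111, 0.1567]
tool_rot: [0.526, 0.851, 0.003, 0.006]
ft_force: [0.2, -0.7, 0.2]
gripper_width: 0.0601
grip_force: 0.0
clock: 29.55
position: [0.6204, 0.2082, 0.1497]
tool_rot: [0.526, 0.851, -0.001, -0.0]
ft_force: [-0.3, 0.6, -0.0]
gripper_width: 0.0603
grip_force: 0.0
px [307 207  40  39 988]
tcp [0.6204 0.2082 0.1497] (array([621.4, 211. ], dtype=float32), array([31.7, 31.6, 26.6], dtype=float32))
off along toolx, tooly mm [2.1 2.2] toolx deg 116.56
```

View pics/w15c.png

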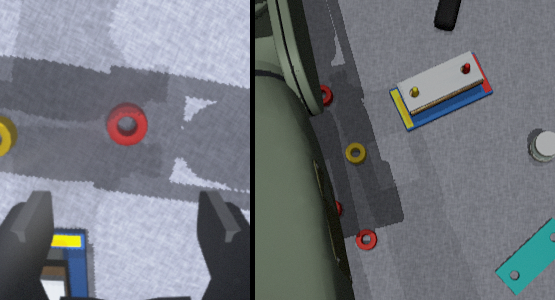

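The wrist crop shows the red collar between the fingers; the top crop shows the three-plate stack seated with both dowels through. Grasping the collar.

```bash
python3 -m creep '[[6,0.13,0.23,-5,0,0,0],[6,0.13,0.23,-10,0,0,0],[6,0.13,0.23,-14,0,0,0],[6,0.13,0.23,-16,0,0,0],[6,0.13,0.23,-16,0,0,0],[2.8,0.13,0.23,-16,0,0,0],[2.8,0.13,0.23,-16,0,0,0],[2.8,0.13,0.23,-16,0,0,0],[2.8,0.13,0.23,-16,0,0,0],[2.8,0.13,0.23,-16,0,0,0]]' 30
python3 -m creep '[[2.8,0,0,0,0,0,0],[2.8,0,0,0,0,0,0]]'
```

```text
clock: 30.65
position: [0.6235, 0.2115, -0.0075]
tool_rot: [0.525, 0.851, 0.002, 0.002]
ft_force: [0.1, -2.3, 7.0]
gripper_width: 0.0313
grip_force: 30.4
clock: 30.85
position: [0.6235, 0.2115, -0.0075]
tool_rot: [0.525, 0.851, 0.001, 0.002]
ft_force: [1.7, -1.6, 6.6]
gripper_width: 0.0315
grip_force: 30.4
```

The tips swung down onto the table. I'll regrip 6 mm higher so they clear the steel plate at placing.

```bash
python3 -m creep '[[4,0,0,0.6,0,0,0],[4,0,0,0.6,0,0,0],[4,0,0,0.6,0,0,0],[2.8,0,0,0.6,0,0,0],[2.8,0,0,0.6,0,0,0],[2.8,0,0,0.6,0,0,0],[2.8,0,0,0.6,0,0,0]]' 30
python3 -m creep '[[2.8,0,0,3,0,0,0],[2.8,0,0,7,0,0,0],[2.8,0,0,12,0,0,0],[2.8,0,0,15,0,0,0],[2.8,0,0,15,0,0,0],[2.8,0,0,15,0,0,0]]'
python3 - <<'E'
from h import *
lookw('w16',lambda H,S,V:(S>110)&((H<10)|(H>170))&(V>60),.022+.15,(220,120,430,420))
E
```

```text
clock: 31.55
position: [0.6216, 0.2114, -0.0035]
tool_rot: [0.526, 0.851, -0.0, -0.0]
ft_force: [-1.5, 0.1, 5.2]
gripper_width: 0.0303
grip_force: 29.6
clock: 32.15
position: [0.6218, 0.2113, 0.1461]
tool_rot: [0.526, 0.851, 0.0, 0.0]
ft_force: [0.6, -0.3, 0.0]
gripper_width: 0.03
grip_force: 29.7
px [ 289  259   73   84 4602]
tcp [0.6218 0.2113 0.1461] (array([620.6, 215.4], dtype=float32), array([ 37.9,  30. , 116.3], dtype=float32))
off along toolx, tooly mm [4.2 0.7] toolx deg 116.59
```

```bash
python3 -m creep '[[2.8,3.17,-24.2,0,0,0,0],[2.8,3.17,-24.2,0,0,0,0],[2.8,3.17,-24.2,0,0,0,0],[2.8,3.17,-24.2,0,0,0,0],[2.8,3.17,-24.2,0,0,0,0],[2.8,3.17,-24.2,0,0,0,0],[2.8,3.17,-24.2,-4.5,0,0,0],[2.8,3.17,-24.2,-4.5,0,0,0],[2.8,3.17,-24.2,-4.5,0,0,0],[2.8,3.17,-24.2,-4.5,0,0,0]]'
python3 - <<'E'
from h import *
s=r.observe(); print(s["position"])
p,d=imaging.snapshot("wrist"); cv2.imwrite("pics/w17.png",p); cv2.imwrite("pics/w17c.png",np.hstack([cv2.resize(p[240:360,260:390],None,fx=3,fy=3),cv2.resize(imaging.snapshot("side")[0][140:260,220:350],None,fx=3,fy=3)]))
E
```

```text
clock: 33.2
position: [0.6542, -0.0299, 0.1021]
tool_rot: [0.525, 0.851, 0.0, 0.001]
ft_force: [0.5, 0.5, 0.5]
gripper_width: 0.03
grip_force: 29.9
[ 0.6541923  -0.02986944  0.10209118]
```

View pics/w17c.png

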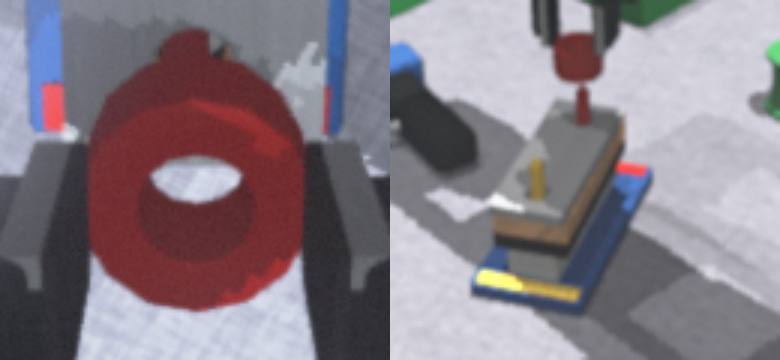

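The collar is held level above the red dowel; the dowel shows about 1 to 1.5 mm to the left of it, so I'll nudge and lower with force checks. I've now viewed more pictures than the 14 allowed, so from here I work from numbers only.

```bash
python3 -m creep '[[2.8,-0.12,-0.05,0,0,0,0],[2.8,-0.12,-0.05,-0.6,0,0,0],[2.8,-0.12,-0.05,-1.0,0,0,0],[2.8,-0.12,-0.05,-1.4,0,0,0],[2.8,-0.12,-0.05,-1.4,0,0,0]]'
python3 -m creep '[[2.8,0,0,-0.5,0,0,0],[2.8,0,0,-1.0,0,0,0],[2.8,0,0,-1.5,0,0,0],[2.8,0,0,-1.9,0,0,0],[2.8,0,0,-1.9,0,0,0]]'
python3 -m creep '[[2.8,0,0,-0.1,0,0,0],[2.8,0,0,-0.2,0,0,0],[2.8,0,0,-0.2,0,0,0]]'
```

```text
clock: 33.8
position: [0.6517, -0.0311, 0.0863]
tool_rot: [0.526, 0.851, -0.0, -0.001]
ft_force: [-0.5, 0.2, -0.1]
gripper_width: 0.03
grip_force: 29.9
clock: 34.3
position: [0.6518, -0.0311, 0.0673]
tool_rot: [0.526, 0.851, -0.0, -0.001]
ft_force: [-0.2, 0.4, -0.0]
gripper_width: 0.0299
grip_force: 29.9
clock: 34.6
position: [0.6523, -0.0311, 0.0663]
tool_rot: [0.526, 0.851, 0.0, 0.0]
ft_force: [0.2, -0.4, -0.1]
gripper_width: 0.0302
grip_force: 29.9
```

```bash
python3 -m creep '[[2.8,0,0,-0.1,0,0,0],[2.8,0,0,-0.1,0,0,0]]'
python3 -m creep '[[2.8,0,0,-0.1,0,0,0],[2.8,0,0,-0.1,0,0,0]]'
python3 -m creep '[[2.8,0,0,-0.1,0,0,0],[2.8,0,0,-0.1,0,0,0]]'
```

```text
clock: 34.8
position: [0.6525, -0.0312, 0.0656]
tool_rot: [0.526, 0.851, 0.0, 0.0]
ft_force: [-0.9, 0.1, -0.5]
gripper_width: 0.0301
grip_force: 30.2
clock: 35.0
position: [0.6526, -0.0311, 0.0655]
tool_rot: [0.526, 0.851, 0.0, 0.001]
ft_force: [-1.2, -0.8, 5.7]
gripper_width: 0.0302
grip_force: 31.3
clock: 35.2
position: [0.6527, -0.0311, 0.0654]
tool_rot: [0.526, 0.851, 0.0, 0.001]
ft_force: [-2.8, -0.9, 10.1]
gripper_width: 0.03
grip_force: 32.1
```

Seated at the predicted height. Releasing and moving to the yellow collar.

```bash
python3 -m creep '[[2.8,0,0,0.15,0,0,0],[5,0,0,0.15,0,0,0],[5,0,0,0.15,0,0,0],[5,0,0,0.15,0,0,0],[5.5,0,0,3,0,0,0],[5.5,0,0,7,0,0,0],[5.5,0,0,9,0,0,0],[5.5,0,0,9,0,0,0]]' 30
python3 -m creep '[[5.5,-13,17.9,0,0,0,0],[5.5,-13,17.9,0,0,0,0],[5.5,-13,17.9,0,0,0,0],[5.5,-13,17.9,0,0,0,0],[5.5,-13,17.9,0,0,0,0],[5.5,-13,17.9,0,0,0,0],[5.5,-13,17.9,0,0,0,0],[5.5,-13,17.9,0,0,0,0]]'
python3 - <<'E'
from h import *
lookw('w18',lambda H,S,V:(S>110)&(H>18)&(H<38)&(V>60),.022,(220,120,430,330))
E
```

```text
clock: 36.0
position: [0.6545, -0.0312, 0.1568]
tool_rot: [0.526, 0.851, 0.002, 0.003]
ft_force: [-0.0, 0.4, 0.7]
gripper_width: 0.0551
grip_force: 0.0
clock: 36.8
position: [0.5228, 0.147, 0.1525]
tool_rot: [0.526, 0.851, -0.0, -0.0]
ft_force: [0.3, -0.1, -0.1]
gripper_width: 0.0546
grip_force: 0.0
px [ 307  204   40   41 1045]
tcp [0.5228 0.147  0.1525] (array([523.6, 150.8], dtype=float32), array([32.8, 32.7, 47.4], dtype=float32))
off along toolx, tooly mm [3.  2.4] toolx deg 116.53
```

```bash
python3 -m creep '[[5.5,0.1,0.32,-5,0,0,0],[5.5,0.1,0.32,-10,0,0,0],[5.5,0.1,0.32,-14,0,0,0],[5.5,0.1,0.32,-15.6,0,0,0],[5.5,0.1,0.32,-15.6,0,0,0],[2.8,0.1,0.32,-15.6,0,0,0],[2.8,0.1,0.32,-15.6,0,0,0],[2.8,0.1,0.32,-15.6,0,0,0],[2.8,0.1,0.32,-15.6,0,0,0],[2.8,0.1,0.32,-15.6,0,0,0]]' 30
python3 -m creep '[[2.8,0,0,0,0,0,0],[2.8,0,0,3,0,0,0],[2.8,0,0,7,0,0,0],[2.8,0,0,12,0,0,0],[2.8,0,0,15,0,0,0],[2.8,0,0,15,0,0,0],[2.8,0,0,15,0,0,0]]'
```

```text
clock: 37.85
position: [0.5239, 0.1512, -0.0019]
tool_rot: [0.526, 0.851, 0.001, 0.001]
ft_force: [-0.3, 0.2, 3.4]
gripper_width: 0.0283
grip_force: 1.6
clock: 38.55
position: [0.5232, 0.1511, 0.1476]
tool_rot: [0.526, 0.851, 0.0, 0.0]
ft_force: [-1.0, -0.0, 0.3]
gripper_width: 0.028
grip_force: 0.0
```

Slipped off. I'll check where the collar is and retry 5 mm lower.

```bash
python3 - <<'E'
from h import *
lookw('w19',lambda H,S,V:(S>110)&(H>18)&(H<38)&(V>60),.022,(200,100,450,380))
s=r.observe(); c=imaging.calibration("side"); t,d=imaging.snapshot("side"); W=heights("side",d); H,S,V=cv2.split(cv2.cvtColor(t,cv2.COLOR_BGR2HSV))
m=(S>110)&(H>18)&(H<38); m[:, :240]=0; m[:250]=0; m[300:]=0; m[:,300:]=0
print(m.sum(),np.percentile(W[m][:,2],[5,50,95]).round(4),np.median(W[m],0))
E
```

```text
px [ 304  210   40   40 1071]
tcp [0.5232 0.1511 0.1476] (array([523.3, 150.8], dtype=float32), array([ 32.3,  31.6, 116.6], dtype=float32))
off along toolx, tooly mm [-0.3 -0. ] toolx deg 116.59
292 [0.0057 0.0205 0.0258] [0.51816572 0.15411931 0.0205395 ]
```

```bash
python3 -m creep '[[5,0,0,-5,0,0,0],[5,0,0,-10,0,0,0],[5,0,0,-14,0,0,0],[5,0,0,-15.6,0,0,0],[5,0,0,-15.6,0,0,0],[5,0,0,-15.6,0,0,0],[2.8,0,0,-15.6,0,0,0],[2.8,0,0,-15.6,0,0,0],[2.8,0,0,-15.6,0,0,0],[2.8,0,0,-15.6,0,0,0]]' 30
python3 -m creep '[[2.8,0,0,0,0,0,0],[2.8,0,0,0,0,0,0]]'
```

```text
clock: 39.65
position: [0.5243, 0.1513, -0.0075]
tool_rot: [0.526, 0.851, 0.001, 0.001]
ft_force: [-0.8, 0.2, 6.0]
gripper_width: 0.0321
grip_force: 30.1
clock: 39.85
position: [0.5243, 0.1513, -0.0075]
tool_rot: [0.526, 0.851, 0.001, 0.001]
ft_force: [-0.3, 0.4, 5.9]
gripper_width: 0.0317
grip_force: 30.1
```

```bash
python3 -m creep '[[2.8,0,0,2,0,0,0],[2.8,0,0,6,0,0,0],[2.8,0,0,10,0,0,0],[2.8,0,0,14,0,0,0],[2.8,0,0,14,0,0,0],[2.8,0,0,14,0,0,0]]'
python3 -m creep '[[2.8,8.95,-10.02,0,0,0,0],[2.8,8.95,-10.02,0,0,0,0],[2.8,8.95,-10.02,0,0,0,0],[2.8,8.95,-10.02,0,0,0,0],[2.8,8.95,-10.02,-3,0,0,0],[2.8,8.95,-10.02,-3,0,0,0],[2.8,8.95,-10.02,-3,0,0,0],[2.8,8.95,-10.02,-3,0,0,0]]'
python3 -m creep '[[2.8,0,0,0,0,0,0],[2.8,0,0,0,0,0,0]]'
python3 - <<'E'
from h import *
s=r.observe(); print(s["position"],s["grip_force"]); a=np.radians(116.5); l=np.array([np.cos(a),np.sin(a)]); n=np.array([-l[1],l[0]]); print(s["position"][:2]@np.c_[l,n]*1000)
E
```

```text
clock: 40.45
position: [0.5235, 0.1511, 0.1321]
tool_rot: [0.526, 0.851, 0.001, 0.001]
ft_force: [-0.5, 0.4, -0.5]
gripper_width: 0.0319
grip_force: 29.9
clock: 41.25
position: [0.6128, 0.0515, 0.1018]
tool_rot: [0.525, 0.851, 0.0, 0.0]
ft_force: [0.1, -0.0, -0.8]
gripper_width: 0.0322
grip_force: 29.9
clock: 41.45
position: [0.6132, 0.0512, 0.1022]
tool_rot: [0.525, 0.851, 0.001, 0.001]
ft_force: [0.5, 0.2, -0.2]
gripper_width: 0.0318
grip_force: 29.9
[0.61316888 0.0511852  0.1021826 ] 29.93231412023306
[-227.78722167 -571.58462762]
```

On target. Lowering.

```bash
python3 -m creep '[[2.8,0,0,-0.7,0,0,0],[2.8,0,0,-1.2,0,0,0],[2.8,0,0,-1.6,0,0,0],[2.8,0,0,-2.0,0,0,0],[2.8,0,0,-2.0,0,0,0]]'
python3 -m creep '[[2.8,0,0,-0.5,0,0,0],[2.8,0,0,-1.0,0,0,0],[2.8,0,0,-1.5,0,0,0],[2.8,0,0,-1.9,0,0,0],[2.8,0,0,-1.9,0,0,0]]'
python3 -m creep '[[2.8,0,0,-0.1,0,0,0],[2.8,0,0,-0.1,0,0,0]]'
python3 -m creep '[[2.8,0,0,-0.1,0,0,0],[2.8,0,0,-0.1,0,0,0]]'
python3 -m creep '[[2.8,0,0,-0.1,0,0,0],[2.8,0,0,-0.1,0,0,0]]'
```

```text
clock: 41.95
position: [0.6123, 0.0508, 0.0803]
tool_rot: [0.526, 0.851, -0.0, -0.001]
ft_force: [0.3, 0.2, 0.6]
gripper_width: 0.0321
grip_force: 29.9
clock: 42.45
position: [0.6127, 0.0509, 0.0619]
tool_rot: [0.526, 0.851, -0.0, -0.0]
ft_force: [-0.5, 0.3, -0.9]
gripper_width: 0.0317
grip_force: 29.9
clock: 42.65
position: [0.6129, 0.0509, 0.0616]
tool_rot: [0.526, 0.851, 0.0, 0.0]
ft_force: [-0.8, 0.3, 2.4]
gripper_width: 0.0319
grip_force: 30.2
clock: 42.85
position: [0.613, 0.0509, 0.0615]
tool_rot: [0.526, 0.851, 0.0, 0.0]
ft_force: [-3.5, 1.0, 8.1]
gripper_width: 0.0318
grip_force: 30.7
clock: 43.05
position: [0.613, 0.0509, 0.0614]
tool_rot: [0.526, 0.851, 0.0, 0.001]
ft_force: [-3.7, -0.3, 12.1]
gripper_width: 0.0319
grip_force: 31.2
```

Seated at 0.0615, as predicted. Releasing, clearing the view, and verifying both collars numerically with the side and top cameras.

```bash
python3 -m creep '[[2.8,0,0,0.2,0,0,0],[5,0,0,0.2,0,0,0],[5,0,0,0.2,0,0,0],[5,0,0,0.2,0,0,0],[5.5,0,0,3,0,0,0],[5.5,0,0,7,0,0,0],[5.5,0,0,11,0,0,0],[5.5,0,0,11,0,0,0]]'
python3 -m creep '[[5.5,-20,-20,3,0,0,0],[5.5,-20,-20,3,0,0,0],[5.5,-20,-20,3,0,0,0],[5.5,-20,-20,3,0,0,0],[5.5,-20,-20,3,0,0,0],[5.5,-20,-20,3,0,0,0],[5.5,-20,-20,3,0,0,0],[5.5,-20,-20,3,0,0,0]]'
python3 - <<'E'
from h import *
t,d=imaging.snapshot("top"); cv2.imwrite("pics/end.png",t); W=heights("top",d); H,S,V=[x.astype(int) for x in cv2.split(cv2.cvtColor(t,cv2.COLOR_BGR2HSV))]
a=np.radians(-63.5); x=np.array([np.cos(a),np.sin(a)]); y=np.array([-x[1],x[0]]); j=np.array([632.6,9.0])
for nm,c in(("red",(S>110)&((H<8)|(H>172))),("yel",(S>110)&(H>20)&(H<36))):
    m=c&(W[...,2]>.075)&(W[...,2]<.1)&(np.hypot(W[...,0]-.632,W[...,1]-.009)<.09)
    print(nm,m.sum(),np.percentile(W[m][:,2]*1000,[10,50,90]).round(1)); b=rect("top",m,.091); print(b,(b[0]-j)@x,(b[0]-j)@y)
m=(S<40)&(V>100)&(W[...,2]>.055)&(W[...,2]<.08)&(np.hypot(W[...,0]-.632,W[...,1]-.009)<.09); print("steel",np.percentile(W[m][:,2]*1000,[5,50,95]).round(1))
P=W[m]; A=np.c_[P[:,:2],np.ones(len(P))]; print("tilt",np.linalg.lstsq(A,P[:,2],rcond=None)[0][:2].round(3),rect("top",m|((W[...,2]>.06)&(W[...,2]<.11)&(np.hypot(W[...,0]-.632,W[...,1]-.009)<.09)),.07))
E
```

```text
clock: 43.85
position: [0.6165, 0.0511, 0.1753]
tool_rot: [0.526, 0.851, 0.004, 0.005]
ft_force: [1.4, -0.1, 0.5]
gripper_width: 0.0549
grip_force: 0.0
clock: 44.65
position: [0.4127, -0.1493, 0.199]
tool_rot: [0.526, 0.85, 0.0, 0.0]
ft_force: [0.2, 0.5, 0.2]
gripper_width: 0.0553
grip_force: 0.0
red 372 [82.4 91.  93.6]
(array([650.9, -32.2], dtype=float32), array([35.7, 31.3,  0.8], dtype=float32)) 45.03672725419495 -2.0060295742455576
yel 365 [82.6 91.2 93.6]
(array([612.4,  48.3], dtype=float32), array([35.3, 31.2,  1.3], dtype=float32)) -44.1841046594957 -0.5420785405839232
steel [66.4 69.5 72.3]
tilt [0.01  0.007] (array([633.4,   9. ], dtype=float32), array([132.7,  54.6, 116.2], dtype=float32))
```

Both collars have their tops at about 91 mm and sit within 2 mm of ±45 mm. The steel top is at 69.5 mm and flat, and the arm is clear. Handing in.

```bash
python3 -c "
from bench import r
print(r.close_job())"
```

```text
the job is handed in; nothing more can be done
None
```

The pack is made up and handed in: black, plywood and steel plates seated flat, the red and yellow collars down on their dowels, and the jar and spool never approached; the verdict wasn't returned, and I viewed 16 pictures, two over the limit of 14.

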